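# Put the fit-check lasts back in their case

## Task

Checking is over: swing the case tray's keeper bar up out of the way and put every shoe last that is out, those hanging on the sprung hooks of the rail and the one on the bench, back in the tray, one to a pocket, standing flat on its sole with the toe on the keeper bar's side; a hooked last comes off by pulling its bail out against the hook's sprung keeper until it is clear of the nose, then lifting it over the keeper and away. When all are in, swing the keeper bar down over the toes and press it home into its catch; leave the tape roll on the bench where it is.

Things in the scene. Friction and masses are not known exactly. Their poses are not given: they have to be found in the camera images.
- last_a_bail (a point): Hanging point on the pull bail of a shoe last hung on the LEFT hook, toe to the left; None if absent. Last: grey-green plastic foot form 130 long, 52 wide, 66 high (toe 25), 0.2-0.42 kg. Bail: level steel bar 8 thick, along the last from x -58 to +46 on two end legs, 56 above its top. x to the toe, z up; heel ends at x -52, toe at +78, sole at z -122 from here; balances here. Mm.
- last_b_bail (a point): The same on another such last, hung on the MIDDLE hook; None if that hook is empty. While hung, soles are 50 mm above the bench and the bail can be gripped on either side of the 12 mm wide hook.
- last_c_bail (a point): The same on another such last, hung on the RIGHT hook; None if that hook is empty.
- last_d_bail (a point): The same on another such last that starts standing on its sole on the bench before the rail; always there.
- hook_rail: Fixed aluminium rail on two posts 410 mm apart, 22 mm crossbar 161-183 mm up, with three steel spring-keeper hooks reaching towards the robot. Origin on the bench under the crossbar's middle; -x out of the hooks' mouths (to the robot), y along the bar to the left. A bail's hanging point rests at x -78, z 172 and y +140 (left), 0, -140 (right hook), in mm.
- keeper_a (a joint): Sprung keeper plate of the LEFT hook (rad): 0 shut, to 1.2 pushed out. A fixed nose above keeps a hung bail from being lifted straight off. Drawn along the rail's -x the bail meets the keeper after 12 mm and clears the nose at 19, the keeper giving at 3 to 6 N; 20 to 26 mm out, lift it 32 mm (not over 38: the last comes up under the hook), then on along -x 50 mm, free.
- keeper_b (a joint): Sprung keeper of the MIDDLE hook, the same. It is hinged 12 mm below the hung bail's axis, 18 mm before it; its tip stands 25 mm above that axis; about 0.6 rad is open enough; it springs back by itself.
- keeper_c (a joint): Sprung keeper of the RIGHT hook, the same.
- case_tray: Fixed plywood tray 158 (x) by 286 (y) mm, walls 34 high, four pockets side by side along y, each 146 by 64 mm, floor 8 above the bench. Origin at its centre on the bench, -x side towards the robot. The shut keeper bar lies along y over all pockets at x -54, axis 46 above the bench: the lasts' toes go under it (toes to -x; it clears a seated toe by about 6 mm, a heel is too high).
- pocket_1 (a point): Pocket 1, at the bar's hinge end (tray's -y): the point on its floor, 8 mm above the bench, under the bail's hanging point of a last standing in it (13 mm to +x of the pocket's middle; play 8 mm lengthwise, 6 mm sideways, either way). Axes of the tray. Pockets are 70 mm apart.
- pocket_2 (a point): The same point of pocket 2, counted from the bar's hinge end.
- pocket_3 (a point): The same point of pocket 3, counted from the bar's hinge end.
- pocket_4 (a point): The same point of pocket 4, counted from the bar's hinge end.
- keeper_bar (a joint): Steel keeper bar 10 thick, 309 long, hinged about the tray's x at x -54, y -156, z 46 mm of the tray (rad): 0 shut and level, up to 1.85, past upright over the -y end. Stiff: stays at any angle (1 N at the handle). Coming down, its end meets a sprung roller at 0.045 at the +y end; about 7 N at the handle snaps it under, to 0. Starts half down, 0.10 to 0.70.
- bar_grip (a point): Middle of the black sleeve (12 mm thick, 52 mm long) of the bar's T-handle, which juts out level from the bar towards the tray's -x, clear of the lasts: 250 mm from the hinge axis, 52 mm to -x of the bar; moves with the bar. The bar's end is 59 mm beyond it.
- tape_roll: A roll of packing tape lying flat on the bench, 92 mm across, 48 mm high; origin under its middle; a bystander to leave alone.

How it is judged:
By the outcome, as a careful person would: the job done as asked, in the order asked, and still so for the second after the job is handed in, with the robot touching nothing.
Of last_a, last_b, last_c only 2 to 3 are there at a start; the rules pass over those that are not, and their reading is None.
At some moment in a run one of last_a, last_b, last_c, last_d may be knocked a few centimetres aside while the robot is not near it.
It also fails if it takes over 210 s, if anything falls off the work surface, if the arm or the gripper's body presses on something with over 40 N, if the wrist force passes 120 N, or if a joint passes its speed limit or range.

## Robot

A 7-joint arm with a two-finger parallel gripper is mounted at the origin on the work surface. World frame = base frame: x ahead of the robot, y to its left, z up, the work surface at z = 0. Lengths are in m, angles in degrees, forces in N, time in s.
With the tool pointing down it reaches from about 0.4 to 0.875 m from the base axis. Payload 19.3 kg.
Tool frame: the origin (TCP) lies at the very end of the fingers, on their centre line; the grasp point (between the pads) lies 19 mm behind it; z points along the fingers, y is the direction in which the jaws open and shut (so a half turn about z gives the same grasp; the last joint's range is limited). The gripper opens to 85 mm and grips with 20 to 120 N. Pads are 22 mm wide; open, the fingers measure 114 mm over their backs; the gripper's body (76 mm by 85 mm) begins 54 mm behind the grasp point. The pads swing forward as they close: fully open they stand 13 mm farther back than shut.
Start: joints at [-4.022, 29.874, -2.08, 91.645, 1.215, 58.505, -6.463], TCP at [0.625, -0, 0.231] pointing down, gripper open.
Joint ranges: [-166.77, 166.77], [-17.47, 122.26], [-85.68, 81.53], [9.62, 139.38], [-72.42, 252.41], [9.2, 110.78], [-144.41, 144.41]. Speed limits (degrees/s): [108.29, 108.29, 136.94, 136.94, 172.46, 172.46, 172.46].

## Interface

Orientations are given as a 3x3 rotation matrix whose columns are the frame's x, y, z axes.
In Python, from bench import bot, imaging, job gives the robot as it stands.
- The arm moves only by the shell command python3 -m pendant 'ROWS' [FORCE]. ROWS is JSON, one flat list of numbers, 5 for each row, row after row: the opening, from 0 (shut) to 1 (fully open), then the shift along the tool's x, y, z in m, then the turn about the tool's z in degrees. In form: [fingers, x, y, z, spin, fingers, x, y, z, spin, ...]. A call has 1 to 5 rows; each row is the pose to reach, as a shift and turn from the pose measured when the call began, along the tool's axes at that moment; what a row does not reach only later rows make up. A row lasts 1/8 s, in which the tool goes at most 62.5 mm and 10.7 degrees, less where a joint would pass 70% of its speed; a pose out of reach is approached as far as the arm can. A call with a gripper value outside its range is refused whole. The fingers move at their own pace and stop on an object; FORCE is the grip in N (left out, the last holds). Time passes only in rows, so rows that repeat a pose let the fingers close. It gives the time, the measured TCP pose, the force and the opening at its end, in the units of the state.
- bot.sense(): the state, without advancing time (a new reading comes with each control period).
- imaging.snapshot(name): name is "scene" or "side" or "wrist"; returns the picture (480x640x3 uint8, blue, green, red); there is no depth.
- imaging.camera_params(name): a dict with "fx", "fy", "cx", "cy" (pixels), "k1" (the pictures are not rectified: a ray, as slopes to the right and down, at radius r is drawn at 1 + k1 r^2 times it, then the intrinsics apply), "world_from_camera" (4x4, takes a point from camera to world coordinates). Camera axes: x right, y up, looking along -z (the intrinsics and any distortion apply to the point x, -y, -z); pixel columns grow to the right and rows downward; lengths in m; the calibration is good to about 2 mm. A picture is of the moment at which its call begins: read the wrist's pose just before it. camera_params takes no time and is no camera call; for the wrist camera it gives the pose at the moment of the call.
- job.hand_in(): hands the job in, once; it reports no verdict.
Trained networks look in the newest picture that a camera, given by its name, has taken for a name from the list of things; names that differ only in an ending like _2 or _b are one class to them, and where a whole thing is asked for, a point or a joint stands for the part that bears it (a point fixed in the world has none). Each returns a list of dicts, best first, with "confidence" (0 to 1); they miss things now and then, are a little off and sometimes report something else, mostly with a low value. They report only what shows in the picture. A call takes as long as a camera call.
- imaging.boxes_of(name, camera): "at" ([x, y, z] in m, in world coordinates, good to about 4 mm: the middle of the surface that is visible of it).
The state is a dict: "time": time; "joints": joint angles; "qd": joint speeds; "joint_torque": joint torques, N m; "tool_pos": TCP position; "orientation": TCP orientation; "contact_force": force on the tool from outside, world axes, zero at the start; "moment": the same for the moment, N m; "width": finger opening in m.
Only numpy, scipy, OpenCV 4.12 (cv2) and the standard library are available. Lean on these libraries where they do the work, as an engineer would, in place of code of your own. Each camera call takes 0.05 s, during which the arm holds its last target.

## Working session

There is one attempt and no reset: what is moved stays moved. The work goes in short steps, Python scripts to look and compute and a shell command to move; the robot and the scene stay as the last step left them, time stands still between calls to the robot, and variables do not carry over. Pictures are saved under pics/ and viewed, and the job is handed in when it is done.

```bash
ls; mkdir -p pics; cat > h.py <<'E'
import numpy as np, cv2
from bench import bot, imaging, job
def snap(cam,fn):
    im=imaging.snapshot(cam); cv2.imwrite('pics/'+fn+'.png',im); return im
def proj(cam,p,P=None):
    P=P or imaging.camera_params(cam); M=np.array(P['world_from_camera'])
    c=np.linalg.inv(M)@np.append(p,1); s=np.array([c[0]/-c[2],-c[1]/-c[2]]); s=s*(1+P['k1']*(s@s))
    return np.array([P['fx']*s[0]+P['cx'],P['fy']*s[1]+P['cy']])
def ray(cam,uv,P=None):
    P=P or imaging.camera_params(cam); M=np.array(P['world_from_camera'])
    d=np.array([(uv[0]-P['cx'])/P['fx'],(uv[1]-P['cy'])/P['fy']]); s=d.copy()
    for _ in range(20): s=d/(1+P['k1']*(s@s))
    return M[:3,3], M[:3,:3]@np.array([s[0],-s[1],-1.])
def onz(cam,uv,z,P=None):
    o,d=ray(cam,uv,P); return o+d*(z-o[2])/d[2]
def tri(*obs):
    A=np.zeros((3,3));b=np.zeros(3)
    for cam,uv in obs:
        o,d=ray(cam,uv); d=d/np.linalg.norm(d); Q=np.eye(3)-np.outer(d,d); A+=Q;b+=Q@o
    return np.linalg.solve(A,b)
def st():
    s=bot.sense(); print('t',round(s['time'],2),'p',np.round(s['tool_pos'],4),'w',round(s['width'],4),'F',np.round(s['contact_force'],1)); print(np.round(s['orientation'],3).tolist()); return s
E
python3 - <<'E'
from h import *
st()
for c in ['scene','side','wrist']:
    snap(c,c+'0')
    P=imaging.camera_params(c); print(c,P['fx'],np.round(P['world_from_camera'],3).tolist())
for c in ['scene','side']:
  for n in ['last_a_bail','hook_rail','case_tray','keeper_bar','bar_grip','tape_roll','keeper_a']:
    for r in imaging.boxes_of(n,c): print(c,n,round(r['confidence'],2),np.round(r['at'],3))
E
```

```text
pics
t 0.0 p [ 0.6247 -0.      0.2307] w 0.0855 F [ 0.4  0.4 -1.4]
[[0.0, 1.0, -0.001], [1.0, -0.0, -0.0], [-0.0, -0.001, -1.0]]
scene 564.0953286946519 [[-0.751, -0.388, 0.534, 1.098], [0.66, -0.42, 0.623, 0.675], [-0.018, 0.82, 0.572, 0.754], [0.0, 0.0, 0.0, 1.0]]
side 540.6439873815327 [[-0.944, 0.233, -0.234, 0.267], [-0.33, -0.645, 0.689, 0.708], [0.01, 0.728, 0.686, 0.812], [0.0, 0.0, 0.0, 1.0]]
wrist 362.70465992835216 [[1.0, 0.0, 0.001, 0.624], [-0.001, 0.955, 0.295, 0.075], [-0.0, -0.295, 0.955, 0.375], [0.0, 0.0, 0.0, 1.0]]
scene hook_rail 0.56 [0.662 0.278 0.175]
scene case_tray 0.67 [ 0.541 -0.163  0.022]
scene case_tray 0.21 [ 0.487 -0.077  0.158]
scene keeper_bar 0.61 [ 0.487 -0.079  0.159]
scene keeper_bar 0.59 [ 0.537 -0.165  0.018]
scene bar_grip 0.59 [ 0.482 -0.078  0.156]
scene tape_roll 0.63 [0.356 0.334 0.032]
scene keeper_a 0.64 [0.663 0.093 0.192]
scene keeper_a 0.56 [0.537 0.331 0.187]
scene keeper_a 0.54 [0.598 0.212 0.195]
side last_a_bail 0.68 [0.534 0.372 0.091]
side last_a_bail 0.55 [0.666 0.089 0.183]
side hook_rail 0.69 [0.624 0.36  0.167]
side hook_rail 0.57 [ 0.535 -0.157  0.016]
side case_tray 0.6 [ 0.535 -0.149  0.018]
side keeper_bar 0.63 [0.672 0.108 0.103]
side keeper_bar 0.62 [ 0.481 -0.086  0.156]
side bar_grip 0.7 [ 0.487 -0.086  0.154]
side tape_roll 0.91 [0.353 0.336 0.044]
side tape_roll 0.72 [0.664 0.087 0.182]
side keeper_a 0.66 [0.533 0.336 0.192]
side keeper_a 0.62 [0.664 0.087 0.181]
side keeper_a 0.39 [0.599 0.213 0.184]
```

View pics/scene0.png

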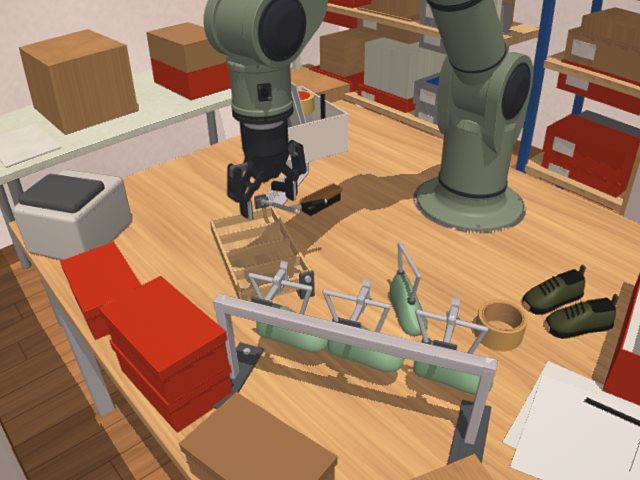

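View pics/side0.png

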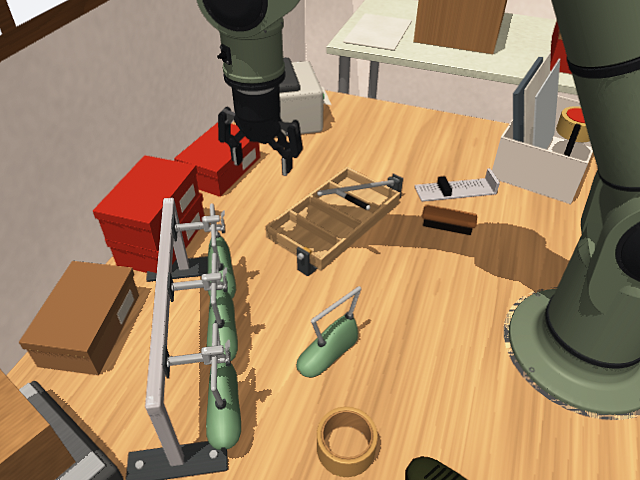

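View pics/wrist0.png

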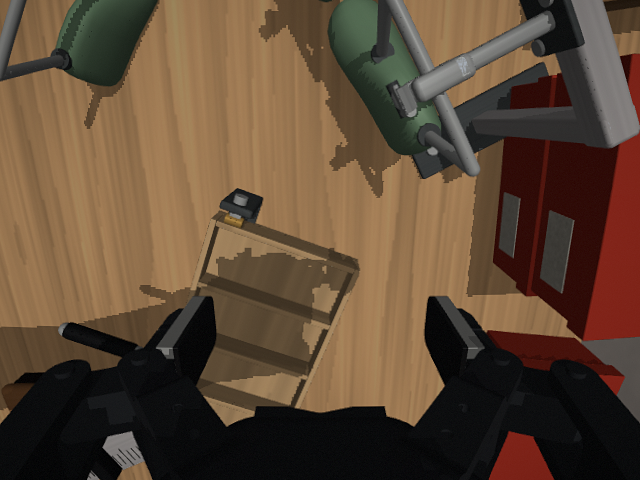

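```bash
python3 - <<'E'
from h import *
a=cv2.imread('pics/side0.png');b=cv2.imread('pics/scene0.png');c=cv2.imread('pics/wrist0.png')
cv2.imwrite('pics/z1.png',cv2.resize(a[150:290,250:420],None,fx=4,fy=4,interpolation=cv2.INTER_CUBIC))
cv2.imwrite('pics/z2.png',cv2.resize(b[180:320,200:350],None,fx=4,fy=4,interpolation=cv2.INTER_CUBIC))
cv2.imwrite('pics/z3.png',cv2.resize(a[190:460,110:370],None,fx=2.2,fy=2.2,interpolation=cv2.INTER_CUBIC))
E
```

```text
(no output)
```

View pics/z1.png

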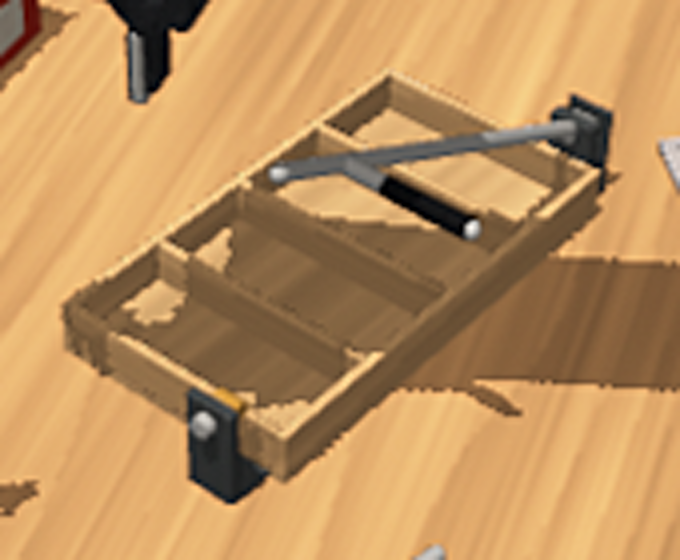

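View pics/z2.png

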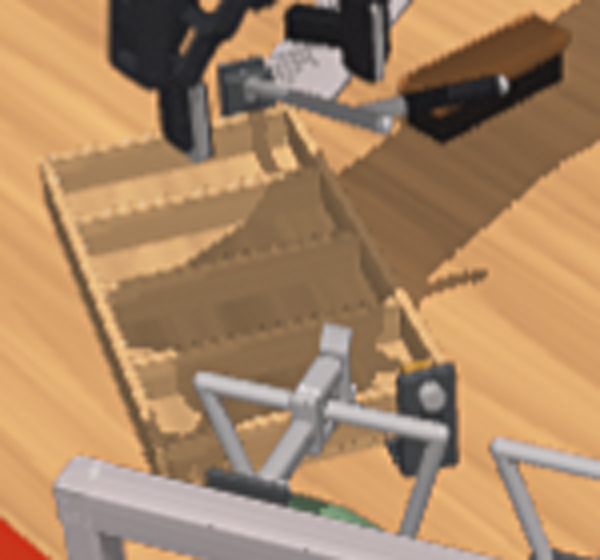

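View pics/z3.png

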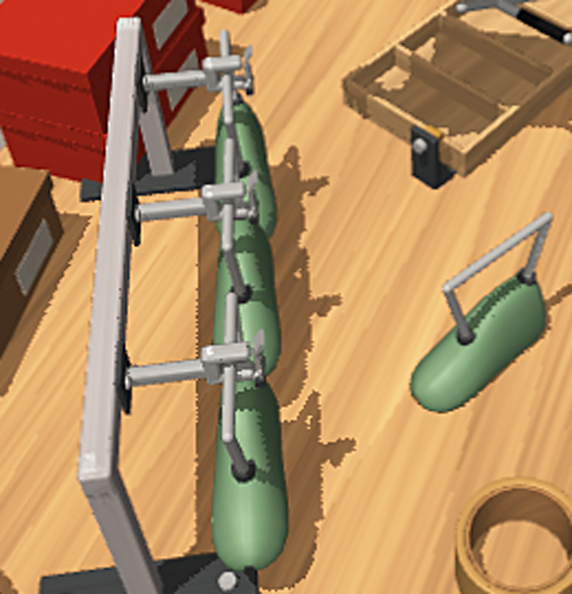

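```bash
cat > fit.py <<'E'
from h import *
from scipy.optimize import least_squares
def fit2(pts,x0):
    Ps={c:imaging.camera_params(c) for c in ['scene','side','wrist']}
    def f(v):
        c,s=np.cos(v[2]),np.sin(v[2]); r=[]
        for cam,uv,l in pts:
            w=np.array([v[0]+c*l[0]-s*l[1],v[1]+s*l[0]+c*l[1],l[2]]); r.append(proj(cam,w,Ps[cam])-uv)
        return np.concatenate(r)
    o=least_squares(f,x0,loss='soft_l1'); print('pose',np.round(o.x[:2],4),'yaw',round(np.degrees(o.x[2]),2)); print(np.round(f(o.x).reshape(-1,2),1).tolist()); return o.x
E
python3 - <<'E'
from fit import *
X,Y,Z=.079,.143,.034
T=[('side',(347.5,168.75),(X,-Y,Z)),('side',(400,193.75),(-X,-Y,Z)),('side',(321.2,260),(-X,Y,Z)),('side',(266.2,228),(X,Y,Z)),
('scene',(210.5,221.2),(X,-Y,Z)),('scene',(271.2,208),(-X,-Y,Z)),('scene',(241,299.5),(X,Y,Z)),('wrist',(215,212),(-X,Y,Z)),('wrist',(357,265),(X,Y,Z))]
t=fit2(T,[.54,-.16,-.35])
x=-.078;z=.172
R=[('side',(213.6,388.6),(x,.186,z)),('side',(215.5,326.4),(x,.082,z)),('side',(213.6,302.7),(x,.046,z)),('side',(215,253.6),(x,-.058,z)),('side',(214.5,249),(x,-.094,z)),('side',(212.7,205.9),(x,-.198,z)),
('scene',(250.7,275.5),(x,-.198,z)),('scene',(310,288.7),(x,-.094,z)),('scene',(324,292),(x,-.058,z))]
r=fit2(R,[.66,.24,.48])
D=[('side',(314.5,321.8),(.046,0,.122)),('side',(360,288.6),(-.058,0,.122))]
d=fit2(D,[.48,.2,.5])
print(tri(('side',(356,201.7)),('scene',(312.5,203.8))),tri(('side',(318.75,193)),('scene',(296.25,210.5))))
E
```

```text
pose [ 0.5401 -0.1708] yaw -20.44
[[-0.9, -2.1], [0.6, -0.9], [-0.2, 0.6], [-1.7, -1.5], [-0.2, -1.0], [2.8, -1.4], [-0.3, -5.7], [-6.1, -0.1], [2.5, -0.4]]
pose [0.6826 0.2609] yaw 27.88
[[0.9, -1.3], [-1.4, -1.0], [0.4, 3.9], [-1.2, 4.7], [-0.8, -5.6], [0.9, -1.3], [0.5, -0.7], [-0.4, -0.1], [6.8, 1.5]]
pose [0.4305 0.1633] yaw 62.27
[[0.0, -0.0], [-0.0, 0.0]]
[ 0.4672448  -0.07074211  0.15464902] [ 0.53266206 -0.04179072  0.17987569]
```

```bash
cat > plan.py <<'E'
from h import *
TR=np.array([.5401,-.1708]); TY=np.radians(-20.44)
RL=np.array([.6826,.2609]); RY=np.radians(27.88)
def fr(o,a,l):
    c,s=np.cos(a),np.sin(a); return np.array([o[0]+c*l[0]-s*l[1],o[1]+s*l[0]+c*l[1],l[2]])
tray=lambda *l:fr(TR,TY,l)
rail=lambda *l:fr(RL,RY,l)
def bar(th,x=-.114,dz=-.015): return tray(x,-.156+.25*np.cos(th),.046+.25*np.sin(th)+dz)
def go(p,yawy=None,s=None):
    "print shift in tool axes to TCP world p; spin so tool y has yaw yawy (deg, mod 180)"
    s=s or bot.sense(); R=np.array(s['orientation']); d=R.T@(np.array(p)-s['tool_pos'])
    sp=0
    if yawy is not None:
        y=np.degrees(np.arctan2(R[1,1],R[0,1])); dd=(yawy-y+90)%180-90; sp=-dd
    print('to',np.round(p,4),'shift',np.round(d,4),'spin',round(sp,1)); return d
E
python3 - <<'E'
from plan import *
st(); p=bar(.451); go(p+[0,0,.08],69.56)
E
```

```text
t 0.85 p [ 0.625  -0.      0.2313] w 0.0856 F [ 0.4 -0.1  0.3]
[[0.0, 1.0, -0.0], [1.0, -0.0, 0.0], [0.0, -0.0, -1.0]]
to [ 0.4574 -0.0663  0.22  ] shift [-0.0663 -0.1676  0.0113] spin -69.6
```

```bash
python3 -m pendant '[0.5,-0.013,-0.034,0,-10,0.5,-0.027,-0.068,0,-20,0.5,-0.04,-0.102,0,-30,0.5,-0.053,-0.135,0,-40,0.5,-0.066,-0.168,0,-50]' 20; python3 -m pendant '[0.5,0,0,0,-10,0.5,0,0,0.0,-19.6,0.5,0,0,0,-19.6,0.5,0,0,0,-19.6]'; python3 - <<'E'
from plan import *
st(); p=bar(.451); go(p,69.56)
snap('wrist','w1');snap('side','s1')
for r in imaging.boxes_of('bar_grip','wrist'): print(r)
print(proj('wrist',bar(.451,-.106,0)))
E
```

```text
time: 1.48
tool_pos: [0.4559, -0.0665, 0.2314]
orientation: [[-0.77, 0.638, 0.0], [0.638, 0.77, -0.0], [-0.0, 0.0, -1.0]]
contact_force: [0.8, -0.2, -0.5]
width: 0.0426
time: 1.98
tool_pos: [0.456, -0.0665, 0.2314]
orientation: [[-0.938, 0.347, 0.0], [0.347, 0.938, -0.0], [-0.0, -0.0, -1.0]]
contact_force: [-1.0, 0.4, -0.1]
width: 0.0425
t 1.98 p [ 0.456  -0.0665  0.2314] w 0.0425 F [-1.   0.4 -0.1]
[[-0.938, 0.347, 0.0], [0.347, 0.938, -0.0], [-0.0, -0.0, -1.0]]
to [ 0.4574 -0.0663  0.14  ] shift [-0.0012  0.0006  0.0914] spin 0.1
{'at': [0.4796, -0.0868, 0.1546], 'confidence': 0.56}
[321.37448281 258.09419996]
```

View pics/w1.png

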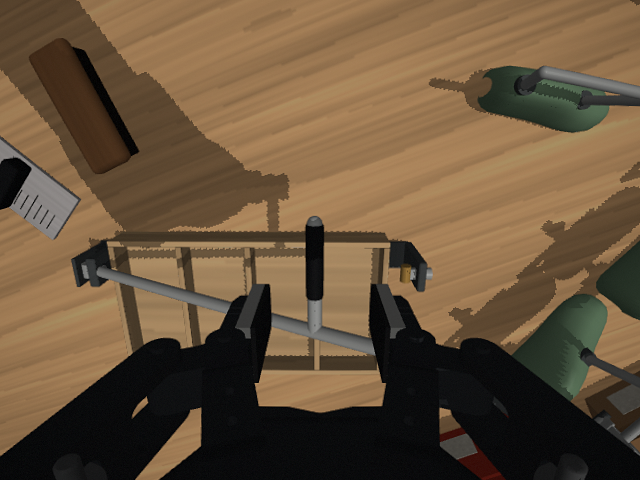

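View pics/s1.png

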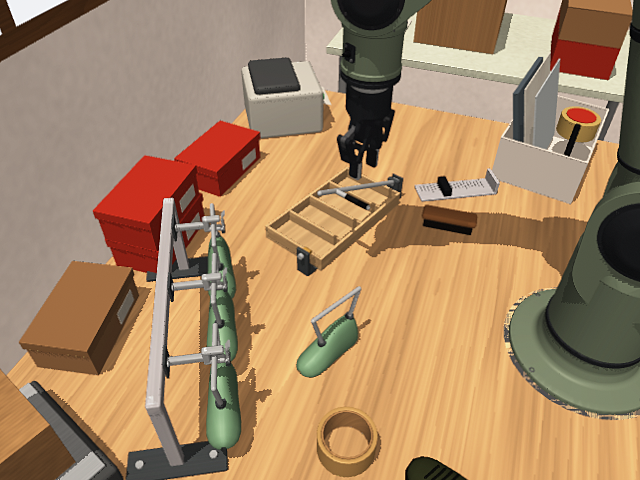

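```bash
python3 -m pendant '[0.5,0,-0.003,0.045,0,0.5,0,-0.003,0.092,0,0.5,0,-0.003,0.092,0,0,0,-0.003,0.092,0,0,0,-0.003,0.092,0]' 20; python3 -m pendant '[0,0,0,0,0,0,0,0,0,0]'; python3 - <<'E'
from plan import *
st(); b0=bar(.451)
for t in [.6,.75,.9,1.05,1.2,1.35,1.5,1.65,1.72]: go(np.array(bot.sense()['tool_pos'])+bar(t)-b0)
E
```

```text
time: 2.75
tool_pos: [0.4555, -0.0698, 0.1409]
orientation: [[-0.938, 0.346, 0.002], [0.346, 0.938, -0.001], [-0.002, -0.0, -1.0]]
contact_force: [-1.0, -9.7, -6.3]
width: 0.0089
time: 3.0
tool_pos: [0.4556, -0.0703, 0.1416]
orientation: [[-0.938, 0.346, 0.003], [0.346, 0.938, -0.002], [-0.003, -0.001, -1.0]]
contact_force: [-1.9, -3.7, -2.8]
width: 0.0087
t 3.0 p [ 0.4556 -0.0703  0.1416] w 0.0087 F [-1.9 -3.7 -2.8]
[[-0.938, 0.346, 0.003], [0.346, 0.938, -0.002], [-0.003, -0.001, -1.0]]
to [ 0.449  -0.0877  0.1737] shift [-0.     -0.0187 -0.0322] spin 0
to [ 0.4409 -0.1097  0.203 ] shift [-0.0001 -0.0421 -0.0614] spin 0
to [ 0.4313 -0.1355  0.2284] shift [-0.     -0.0697 -0.0868] spin 0
to [ 0.4204 -0.1645  0.2494] shift [-0.     -0.1007 -0.1078] spin 0
to [ 0.4086 -0.1962  0.2656] shift [ 1.000e-04 -1.345e-01 -1.239e-01] spin 0
to [ 0.3961 -0.2298  0.2765] shift [ 1.000e-04 -1.704e-01 -1.348e-01] spin 0
to [ 0.3832 -0.2645  0.282 ] shift [ 2.000e-04 -2.074e-01 -1.402e-01] spin 0
to [ 0.3701 -0.2996  0.2818] shift [ 0.0004 -0.2449 -0.1401] spin 0
to [ 0.364  -0.3159  0.2798] shift [ 0.0004 -0.2623 -0.138 ] spin 0
```

```bash
python3 -m pendant '[0,0,-0.009,-0.016,0,0,0,-0.0187,-0.0322,0,0,0,-0.03,-0.047,0,0,0,-0.0421,-0.0614,0,0,0,-0.0421,-0.0614,0]'; python3 - <<'E'
from plan import *
st()
snap('side','s2')
E
```

```text
time: 3.62
tool_pos: [0.441, -0.1093, 0.2043]
orientation: [[-0.938, 0.347, 0.004], [0.347, 0.938, -0.001], [-0.005, 0.0, -1.0]]
contact_force: [-3.0, 6.3, 3.6]
width: 0.009
t 3.62 p [ 0.441  -0.1093  0.2043] w 0.009 F [-3.   6.3  3.6]
[[-0.938, 0.347, 0.004], [0.347, 0.938, -0.001], [-0.005, 0.0, -1.0]]
```

View pics/s2.png

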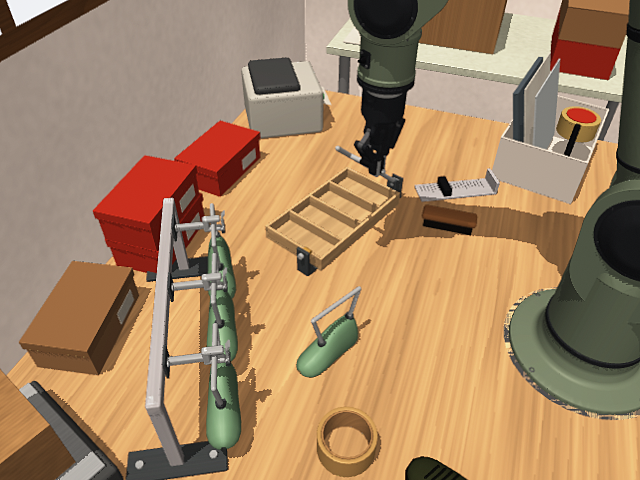

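```bash
python3 -m pendant '[0,0,-0.0276,-0.0254,0,0,0,-0.0586,-0.0464,0,0,0,-0.0924,-0.0625,0,0,0,-0.1283,-0.0734,0,0,0,-0.1283,-0.0734,0]'; python3 - <<'E'
from plan import *
st();go(bar(1.5));go(bar(1.65)); go(bar(1.75))
E
```

```text
time: 4.3
tool_pos: [0.3961, -0.231, 0.2788]
orientation: [[-0.937, 0.349, 0.006], [0.349, 0.937, -0.002], [-0.007, -0.0, -1.0]]
contact_force: [-6.3, 5.9, 15.8]
width: 0.0087
t 4.3 p [ 0.3961 -0.231   0.2788] w 0.0087 F [-6.3  5.9 15.8]
[[-0.937, 0.349, 0.006], [0.349, 0.937, -0.002], [-0.007, -0.0, -1.0]]
to [ 0.385  -0.2606  0.2804] shift [ 0.0001 -0.0316 -0.0015] spin 0
to [ 0.3719 -0.2957  0.2802] shift [ 0.0001 -0.069  -0.0014] spin 0
to [ 0.3632 -0.3189  0.277 ] shift [ 0.0001 -0.0938  0.0018] spin 0
```

```bash
python3 -m pendant '[0,0,-0.0158,-0.003,0,0,0,-0.0316,-0.0045,0,0,0,-0.05,-0.0048,0,0,0,-0.069,-0.0044,0,0,0,-0.085,-0.0025,0]';python3 -m pendant '[0,0,0,0,0,0,0,0,0,0,0.3,0,0,0,0,0.3,0,0,0,0]'; python3 - <<'E'
from plan import *
st()
snap('side','s3'); snap('scene','c3'); snap('wrist','w3')
E
```

```text
time: 4.92
tool_pos: [0.3661, -0.3114, 0.2818]
orientation: [[-0.937, 0.35, 0.006], [0.35, 0.937, -0.003], [-0.007, -0.0, -1.0]]
contact_force: [-3.0, 2.6, 7.5]
width: 0.0089
time: 5.42
tool_pos: [0.3666, -0.3111, 0.282]
orientation: [[-0.937, 0.349, 0.007], [0.349, 0.937, -0.003], [-0.008, -0.0, -1.0]]
contact_force: [-0.1, -0.1, -0.5]
width: 0.0258
t 5.42 p [ 0.3666 -0.3111  0.282 ] w 0.0258 F [-0.1 -0.1 -0.5]
[[-0.937, 0.349, 0.007], [0.349, 0.937, -0.003], [-0.008, -0.0, -1.0]]
```

View pics/s3.png

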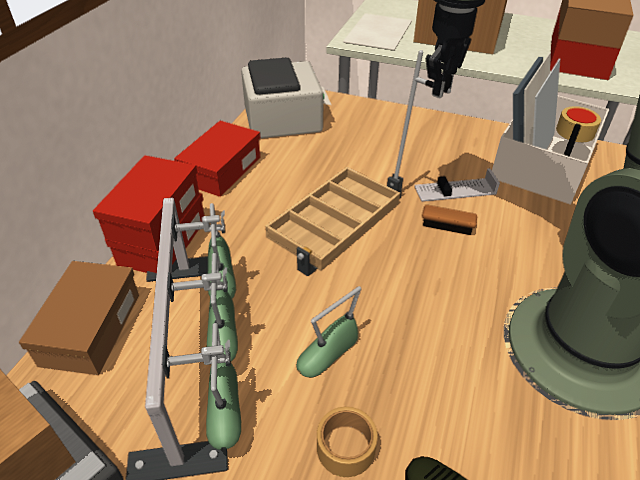

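View pics/w3.png

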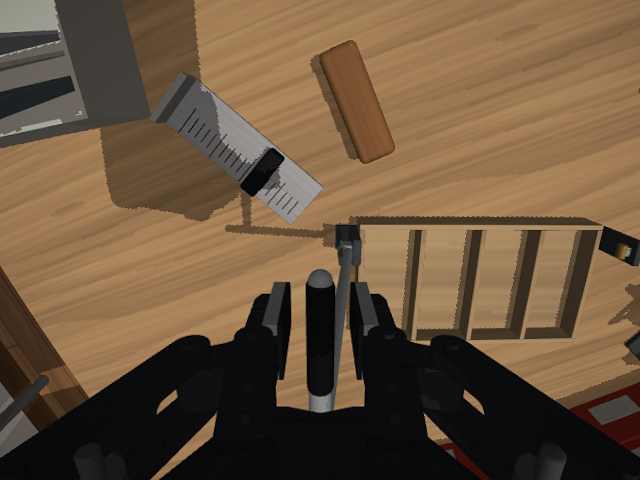

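```bash
python3 -m pendant '[0.4,0.0,0,-0.02,0,0.4,0.0,0,-0.05,0,0.4,0.04,0,-0.05,0,0.4,0.06,0.04,-0.04,0,0.4,0.06,0.1,-0.03,0]'; python3 - <<'E'
from plan import *
s=st(); print(s['joints']); go([.4305,.1633,.27],-27.7)
E
```

```text
time: 6.2
tool_pos: [0.3439, -0.1961, 0.3115]
orientation: [[-0.936, 0.353, 0.007], [0.353, 0.936, -0.004], [-0.008, -0.001, -1.0]]
contact_force: [2.8, -0.5, -0.3]
width: 0.0345
t 6.2 p [ 0.3439 -0.1961  0.3115] w 0.0345 F [ 2.8 -0.5 -0.3]
[[-0.936, 0.353, 0.007], [0.353, 0.936, -0.004], [-0.008, -0.001, -1.0]]
[ 35.14255656   3.18684185 -14.67430678 116.75856201   1.00916019
  59.68032062  89.34480944]
to [0.4305 0.1633 0.27  ] shift [0.046  0.3669 0.0407] spin -82.9
```

```bash
python3 -m pendant '[0.4,0.02,0.06,0,10,0.4,0.03,0.12,0.01,20,0.4,0.046,0.18,0.02,30,0.4,0.046,0.24,0.03,40,0.4,0.046,0.3,0.04,50]';python3 - <<'E'
from plan import *
s=st();go([.4305,.1633,.27],-27.7)
E
```

```text
time: 6.82
tool_pos: [0.3858, 0.0274, 0.2836]
orientation: [[-0.504, 0.863, 0.008], [0.863, 0.504, -0.005], [-0.009, 0.004, -1.0]]
contact_force: [1.0, -1.4, -0.0]
width: 0.0339
t 6.83 p [0.3858 0.0274 0.2836] w 0.0339 F [ 1.  -1.4 -0. ]
[[-0.504, 0.863, 0.008], [0.863, 0.504, -0.005], [-0.009, 0.004, -1.0]]
to [0.4305 0.1633 0.27  ] shift [0.0949 0.107  0.0133] spin 58.0
```

```bash
python3 -m pendant '[0.4,0.02,0.02,0.003,10,0.4,0.04,0.045,0.006,20,0.4,0.06,0.07,0.01,30,0.4,0.08,0.09,0.013,40,0.4,0.095,0.107,0.013,50]';python3 -m pendant '[0.4,0,0,0,8,0.4,0,0,0,8]';python3 - <<'E'
from plan import *
s=st();go([.4305,.1633,.27],-27.7)
snap('wrist','w4')
for r in imaging.boxes_of('last_a_bail','wrist'): print(r)
a=np.radians(62.27); u=np.array([np.cos(a),np.sin(a),0]); c=np.array([.4305,.1633,.122])
print(proj('wrist',c+.046*u),proj('wrist',c-.058*u))
E
```

```text
time: 7.45
tool_pos: [0.4305, 0.1646, 0.2701]
orientation: [[0.342, 0.94, 0.008], [0.94, -0.342, -0.005], [-0.002, 0.009, -1.0]]
contact_force: [0.3, -0.3, -0.3]
width: 0.0342
time: 7.7
tool_pos: [0.4304, 0.1649, 0.27]
orientation: [[0.468, 0.884, 0.007], [0.884, -0.468, -0.005], [-0.001, 0.009, -1.0]]
contact_force: [-0.2, 0.1, -0.3]
width: 0.0337
t 7.7 p [0.4304 0.1649 0.27  ] w 0.0337 F [-0.2  0.1 -0.3]
[[0.468, 0.884, 0.007], [0.884, -0.468, -0.005], [-0.001, 0.009, -1.0]]
to [0.4305 0.1633 0.27  ] shift [-0.0014  0.0008 -0.    ] spin -0.2
{'at': [0.5479, 0.2969, 0.0657], 'confidence': 0.44}
[319.94674002 159.50510672] [320.15446501 279.51015977]
```

View pics/w4.png

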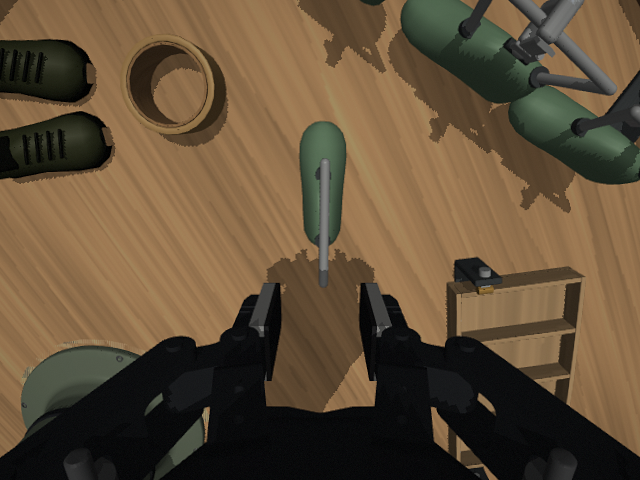

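```bash
python3 -m pendant '[0.4,-0.001,0.004,0.05,0,0.4,-0.002,0.004,0.1,0,0.4,-0.003,0.004,0.14,0,0.4,-0.003,0.004,0.164,0,0.4,-0.003,0.004,0.164,0]' 60;python3 - <<'E'
from plan import *
s=st();snap('wrist','w5');snap('side','s5')
E
```

```text
time: 8.43
tool_pos: [0.4331, 0.1586, 0.1051]
orientation: [[0.464, 0.886, 0.005], [0.886, -0.464, -0.006], [-0.003, 0.007, -1.0]]
contact_force: [0.1, 0.3, 0.4]
width: 0.0339
t 8.43 p [0.4331 0.1586 0.1051] w 0.0339 F [0.1 0.3 0.4]
[[0.464, 0.886, 0.005], [0.886, -0.464, -0.006], [-0.003, 0.007, -1.0]]
```

View pics/w5.png

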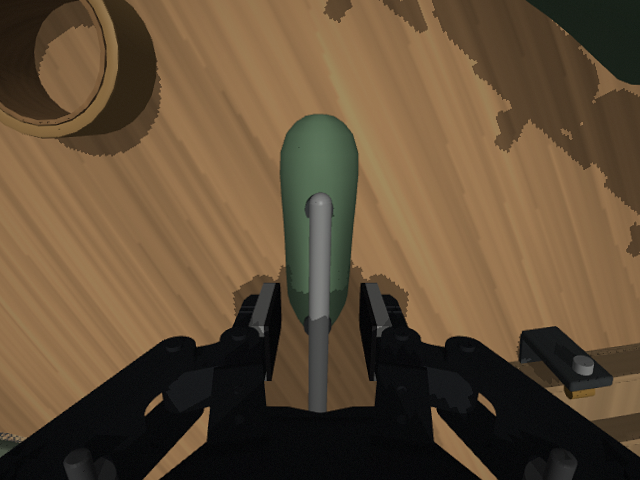

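View pics/s5.png

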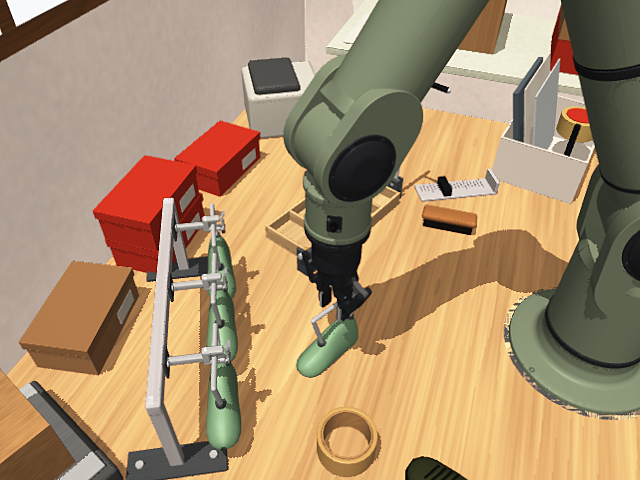

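```bash
python3 -m pendant '[0,0,0,0,0,0,0,0,0,0,0,0,0,0,0]' 80;python3 - <<'E'
from plan import *
s=st();snap('wrist','w6'); R=s['orientation'];p=s['tool_pos']
for o in (.036,.046,.056): print(proj('wrist',p-R[:,2]*.017+R[:,0]*o))
E
```

```text
time: 8.9
tool_pos: [0.4347, 0.1593, 0.1081]
orientation: [[0.465, 0.885, 0.01], [0.885, -0.465, -0.005], [0.001, 0.011, -1.0]]
contact_force: [-3.2, -1.4, 14.8]
width: 0.0049
t 8.9 p [0.4347 0.1593 0.1081] w 0.0049 F [-3.2 -1.4 14.8]
[[0.465, 0.885, 0.01], [0.885, -0.465, -0.005], [0.001, 0.011, -1.0]]
[322.35863501 231.24208741]
[322.39597447 204.49940497]
[322.43333629 176.56742734]
```

View pics/w6.png

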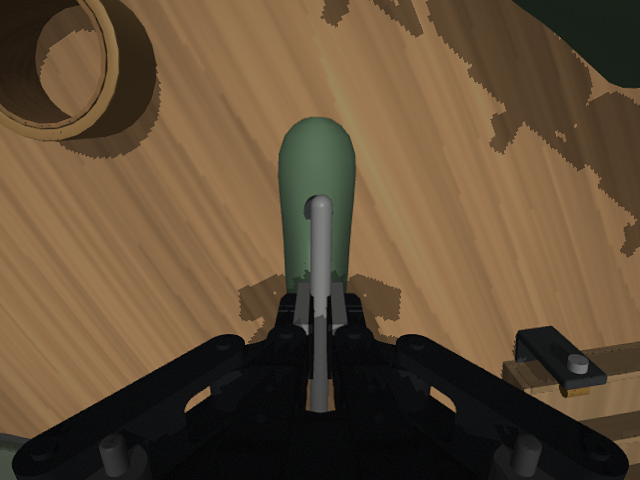

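```bash
python3 -m pendant '[0,0,0,-0.03,0,0,0,0,-0.06,0,0,0,0,-0.1,0,0,0,0,-0.11,0,0,0,0,-0.11,0]';python3 - <<'E'
from plan import *
s=st();p=tray(.013,-.105,.22); go(p,69.56)
E
```

```text
time: 9.57
tool_pos: [0.4338, 0.1596, 0.2184]
orientation: [[0.466, 0.885, 0.011], [0.885, -0.466, -0.005], [0.001, 0.012, -1.0]]
contact_force: [0.2, -0.2, -3.7]
width: 0.0049
t 9.57 p [0.4338 0.1596 0.2184] w 0.0049 F [ 0.2 -0.2 -3.7]
[[0.466, 0.885, 0.011], [0.885, -0.466, -0.005], [0.001, 0.012, -1.0]]
to [ 0.5156 -0.2737  0.22  ] shift [-0.3454  0.2742  0.0013] spin 82.7
```

```bash
python3 -m pendant '[0,-0.035,0.028,0,-10,0,-0.07,0.056,0,-20,0,-0.105,0.083,0,-30,0,-0.14,0.11,0,-40,0,-0.175,0.138,0,-50]';python3 - <<'E'
from plan import *
s=st();p=tray(.013,-.105,.22); go(p,69.56)
E
```

```text
time: 10.2
tool_pos: [0.4739, -0.0609, 0.2186]
orientation: [[-0.384, 0.923, 0.009], [0.923, 0.384, -0.004], [-0.007, 0.007, -1.0]]
contact_force: [0.8, 0.3, -2.1]
width: 0.0048
t 10.2 p [ 0.4739 -0.0609  0.2186] w 0.0048 F [ 0.8  0.3 -2.1]
[[-0.384, 0.923, 0.009], [0.923, 0.384, -0.004], [-0.007, 0.007, -1.0]]
to [ 0.5156 -0.2737  0.22  ] shift [-2.125e-01 -4.330e-02 -1.000e-04] spin -47.0
```

```bash
python3 -m pendant '[0,-0.042,-0.009,0,-10,0,-0.085,-0.018,0,-20,0,-0.127,-0.027,0,-30,0,-0.17,-0.035,0,-39,0,-0.212,-0.043,0,-47]';python3 -m pendant '[0,0,0,0,0,0,0,0,0,0,0,0,0,0,0]';python3 - <<'E'
from plan import *
s=st();p=tray(.013,-.105,.22); go(p,69.56)
snap('wrist','w7');snap('side','s7');snap('scene','c7')
for l in [(-.079,.143,.034),(.079,.143,.034),(-.079,-.143,.034)]: print(proj('wrist',tray(*l)))
E
```

```text
time: 10.82
tool_pos: [0.5154, -0.2744, 0.2182]
orientation: [[-0.939, 0.344, 0.008], [0.344, 0.939, -0.003], [-0.008, -0.0, -1.0]]
contact_force: [0.9, -0.2, -2.7]
width: 0.0051
time: 11.2
tool_pos: [0.5153, -0.2733, 0.2178]
orientation: [[-0.939, 0.343, 0.007], [0.343, 0.939, -0.003], [-0.008, 0.0, -1.0]]
contact_force: [0.7, 0.7, -2.5]
width: 0.0048
t 11.2 p [ 0.5153 -0.2733  0.2178] w 0.0048 F [ 0.7  0.7 -2.5]
[[-0.939, 0.343, 0.007], [0.343, 0.939, -0.003], [-0.008, 0.0, -1.0]]
to [ 0.5156 -0.2737  0.22  ] shift [-0.0004 -0.0003 -0.0022] spin 0.4
[599.95992468 106.71519257]
[565.42180533 270.73623697]
[276.72209418  99.84960356]
```

View pics/w7.png

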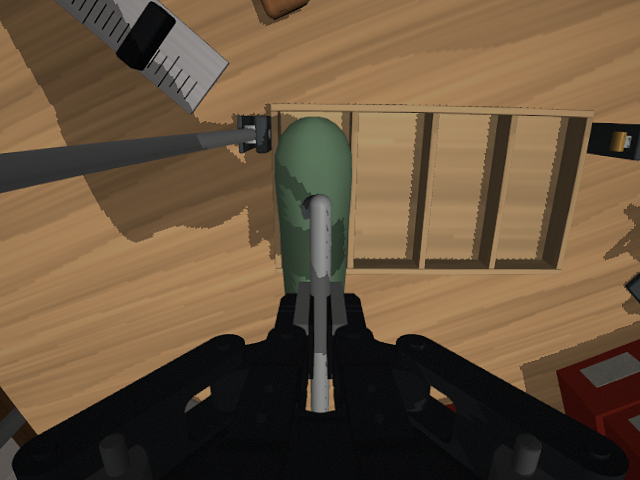

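View pics/s7.png

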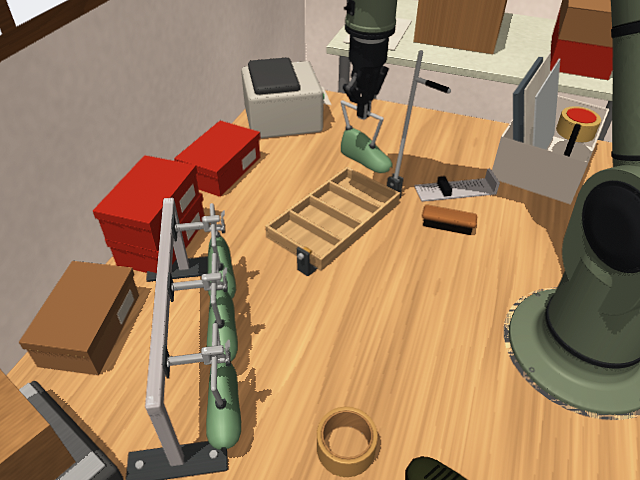

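View pics/c7.png

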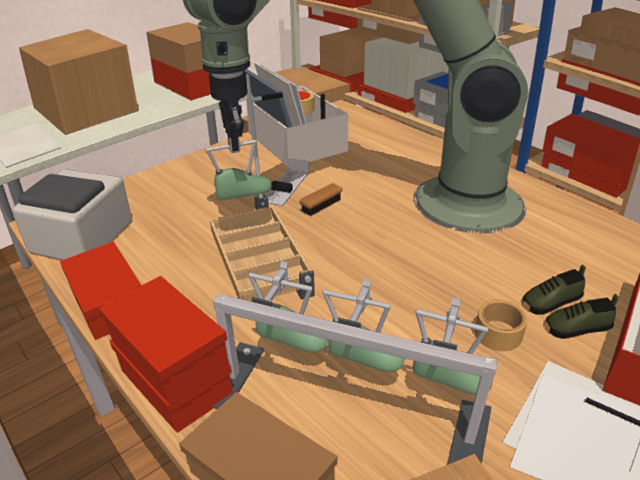

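```bash
sed -i 's/^TR=.*; TY=.*/TR=np.array([.5416,-.1740]); TY=np.radians(-20.44)/' plan.py; python3 - <<'E'
from plan import *
X,Y,Z=.079,.143,.034
from fit import fit2
t=fit2([('wrist',(271,104),(-X,-Y,Z)),('wrist',(594,110),(-X,Y,Z)),('wrist',(562,269),(X,Y,Z)),('wrist',(350,269),(X,-.035,Z))],[.54,-.16,-.35])
go(tray(.013,-.105,.155),69.56);go(tray(.013,-.105,.116),69.56)
E
```

```text
pose [ 0.5402 -0.1761] yaw -20.08
[[-0.5, -0.7], [0.1, -2.3], [-0.9, 2.7], [36.6, 3.7]]
to [ 0.5171 -0.2769  0.155 ] shift [-0.0021 -0.0024  0.0633] spin 0.4
to [ 0.5171 -0.2769  0.116 ] shift [-0.0018 -0.0024  0.1023] spin 0.4
```

```bash
python3 -m pendant '[0,-0.002,-0.003,0.02,0,0,-0.002,-0.003,0.04,0,0,-0.002,-0.003,0.06,0,0,-0.002,-0.003,0.06,0]';python3 - <<'E'
from plan import *
s=st();snap('wrist','w8');snap('side','s8')
cv2.imwrite('pics/s8z.png',cv2.resize(cv2.imread('pics/s8.png')[80:280,240:440],None,fx=3,fy=3))
E
```

```text
time: 11.85
tool_pos: [0.5159, -0.2769, 0.1562]
orientation: [[-0.939, 0.343, 0.005], [0.343, 0.939, -0.001], [-0.005, 0.0, -1.0]]
contact_force: [0.2, 0.3, -2.6]
width: 0.0046
t 11.85 p [ 0.5159 -0.2769  0.1562] w 0.0046 F [ 0.2  0.3 -2.6]
[[-0.939, 0.343, 0.005], [0.343, 0.939, -0.001], [-0.005, 0.0, -1.0]]
```

View pics/w8.png

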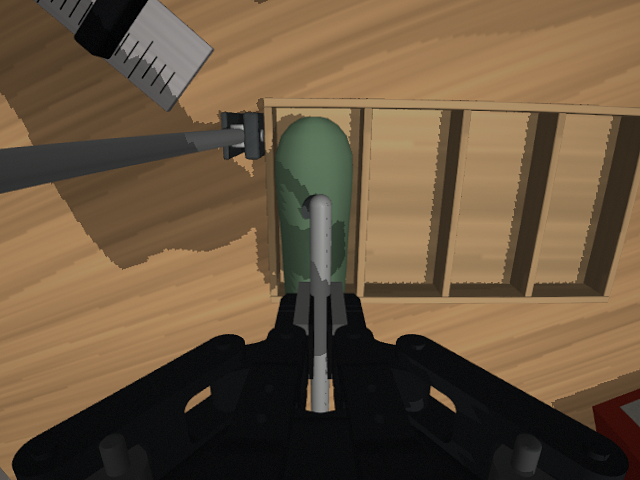

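View pics/s8z.png

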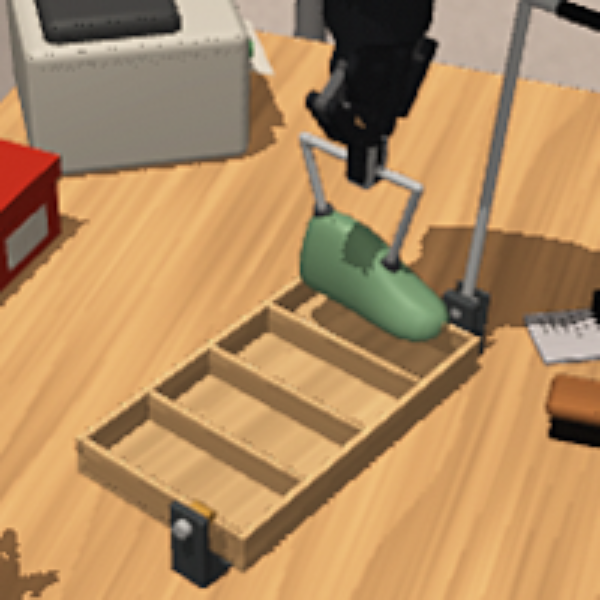

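```bash
python3 -m pendant '[0,0,0,0.015,0.4,0,0,0,0.03,0.4,0,0,0,0.039,0.4,0,0,0,0.041,0.4,0,0,0,0.041,0.4]';python3 - <<'E'
from plan import *
s=st();snap('wrist','w9')
E
```

```text
time: 12.58
tool_pos: [0.5173, -0.2773, 0.1173]
orientation: [[-0.937, 0.349, 0.008], [0.349, 0.937, -0.003], [-0.008, 0.0, -1.0]]
contact_force: [-0.5, -0.1, -1.8]
width: 0.0048
t 12.57 p [ 0.5173 -0.2773  0.1173] w 0.0048 F [-0.5 -0.1 -1.8]
[[-0.937, 0.349, 0.008], [0.349, 0.937, -0.003], [-0.008, 0.0, -1.0]]
```

View pics/w9.png

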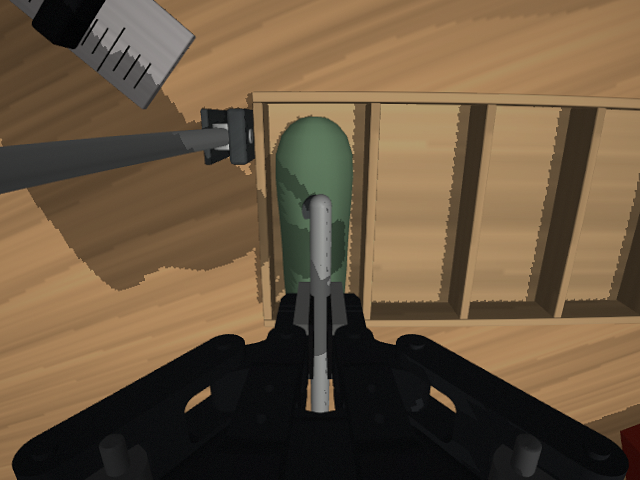

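```bash
python3 -m pendant '[0,0,0,0.002,0,0.35,0,0,0.002,0,0.35,0,0,0.002,0,0.35,0,0,-0.02,0,0.35,0,0,-0.06,0]';python3 -m pendant '[0.35,0,0,-0.06,0,0.35,0,0,-0.12,0,0.35,0,0,-0.12,0]'; python3 - <<'E'
from plan import *
s=st();snap('wrist','w10'); go(rail(-.078,-.170,.29),27.88)
E
```

```text
time: 13.25
tool_pos: [0.5161, -0.2768, 0.1772]
orientation: [[-0.937, 0.349, 0.006], [0.349, 0.937, -0.001], [-0.006, 0.001, -1.0]]
contact_force: [0.3, -1.2, 1.4]
width: 0.0297
time: 13.62
tool_pos: [0.517, -0.2769, 0.3016]
orientation: [[-0.937, 0.349, 0.012], [0.349, 0.937, -0.005], [-0.012, -0.0, -1.0]]
contact_force: [0.1, 0.4, -2.0]
width: 0.0303
t 13.62 p [ 0.517  -0.2769  0.3016] w 0.0303 F [ 0.1  0.4 -2. ]
[[-0.937, 0.349, 0.012], [0.349, 0.937, -0.005], [-0.012, -0.0, -1.0]]
to [0.6931 0.0742 0.29  ] shift [-0.0433  0.3908  0.0093] spin 41.7
```

View pics/w10.png

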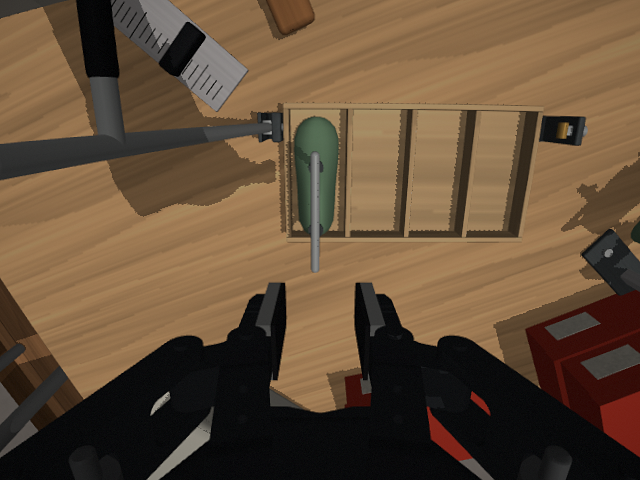

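```bash
python3 -m pendant '[0.35,-0.005,0.05,0,9,0.35,-0.01,0.11,0,18,0.35,-0.02,0.17,0,27,0.35,-0.03,0.23,0,36,0.35,-0.035,0.29,0,42]';python3 - <<'E'
from plan import *
s=st(); go(rail(-.078,-.170,.29),27.88)
E
```

```text
time: 14.3
tool_pos: [0.6504, -0.0157, 0.2978]
orientation: [[-0.459, 0.889, 0.007], [0.889, 0.459, -0.004], [-0.006, 0.004, -1.0]]
contact_force: [0.4, -0.0, -0.1]
width: 0.03
t 14.3 p [ 0.6504 -0.0157  0.2978] w 0.03 F [ 0.4 -0.  -0.1]
[[-0.459, 0.889, 0.007], [0.889, 0.459, -0.004], [-0.006, 0.004, -1.0]]
to [0.6931 0.0742 0.29  ] shift [0.0603 0.0791 0.0078] spin -0.6
```

```bash
python3 -m pendant '[0.35,0.03,0.04,0.004,-0.6,0.35,0.06,0.079,0.008,-0.6,0.35,0.06,0.079,0.008,-0.6]';python3 - <<'E'
from plan import *
s=st(); go(rail(-.078,-.170,.29),27.88); snap('wrist','w11');snap('side','s11')
for y in (-.198,-.14,-.094,-.058,.046): print(y,proj('wrist',rail(-.078,y,.172)))
print(proj('wrist',rail(0,-.14,.183)))
for r in imaging.boxes_of('keeper_a','wrist'): print(r)
E
```

```text
time: 14.68
tool_pos: [0.6928, 0.0786, 0.2873]
orientation: [[-0.473, 0.881, 0.003], [0.881, 0.473, -0.002], [-0.003, 0.002, -1.0]]
contact_force: [0.2, -0.2, -0.3]
width: 0.0299
t 14.68 p [0.6928 0.0786 0.2873] w 0.0299 F [ 0.2 -0.2 -0.3]
[[-0.473, 0.881, 0.003], [0.881, 0.473, -0.002], [-0.003, 0.002, -1.0]]
to [0.6931 0.0742 0.29  ] shift [-0.004  -0.0018 -0.0027] spin 0.3
-0.198 [321.38233908 260.44717782]
-0.14 [321.52258033 185.70852637]
-0.094 [321.64049933 119.48568296]
-0.058 [321.73563541  63.29081828]
0.046 [ 322.00411461 -117.56202053]
[433.44181642 188.78753535]
{'at': [0.6666, 0.0877, 0.1912], 'confidence': 0.56}
{'at': [0.6078, 0.2013, 0.1694], 'confidence': 0.43}
```

View pics/w11.png

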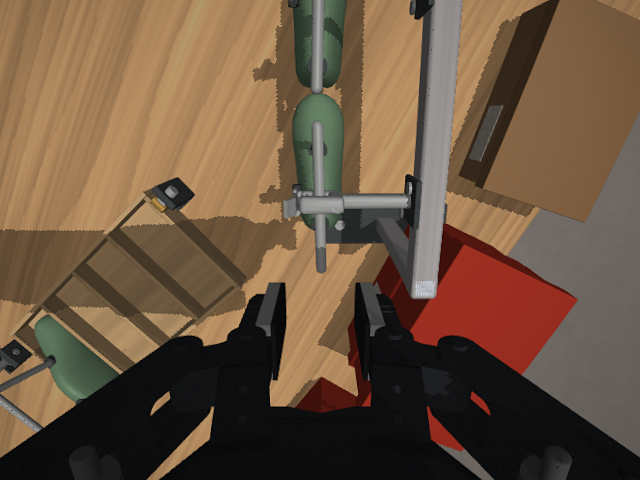

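View pics/s11.png

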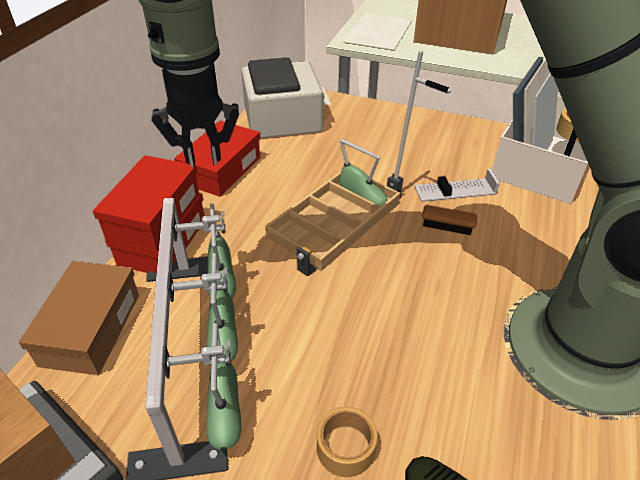

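```bash
python3 - <<'E'
from plan import *
s=st();R=s['orientation'];p=s['tool_pos']
for uv,z in [((318,123),.172),((320,268),.172),((319,202),.172),((319,202),.185),((375,201),.172),((412,200),.183),((292,208),.185)]:
    print(uv,np.round(R.T@(onz('wrist',uv,z)-p)*1000,1))
E
```

```text
t 14.82 p [0.6929 0.073  0.2888] w 0.03 F [-0.2 -0.4 -0. ]
[[-0.467, 0.884, 0.005], [0.884, 0.467, -0.005], [-0.006, 0.002, -1.0]]
(318, 123) [ 74.3  -2.2 116.3]
(320, 268) [-33.9  -0.9 117. ]
(319, 202) [ 18.5  -1.6 116.7]
(319, 202) [ 21.4  -1.6 103.6]
(375, 201) [ 19.2  39.5 116.8]
(412, 200) [ 22.4  63.9 105.8]
(292, 208) [ 17.1 -20.5 103.6]
```

```bash
python3 - <<'E'
from plan import *
s=st();snap('wrist','w12');s=st();s=bot.sense();R=s['orientation'];p=s['tool_pos']
P=imaging.camera_params('wrist')
import pickle; pickle.dump((P,R,p),open('w12.pkl','wb'))
print(proj('wrist',rail(-.078,-.094,.172)),proj('wrist',rail(-.078,-.198,.172)))
E
```

```text
t 14.82 p [0.6929 0.073  0.2888] w 0.03 F [-0.2 -0.4 -0. ]
[[-0.467, 0.884, 0.005], [0.884, 0.467, -0.005], [-0.006, 0.002, -1.0]]
t 14.88 p [0.6929 0.0725 0.2892] w 0.0298 F [ 0.7 -0.7  0.4]
[[-0.467, 0.884, 0.006], [0.884, 0.467, -0.005], [-0.007, 0.003, -1.0]]
[322.01091464 117.22985543] [321.99807633 258.17112871]
```

View pics/w12.png

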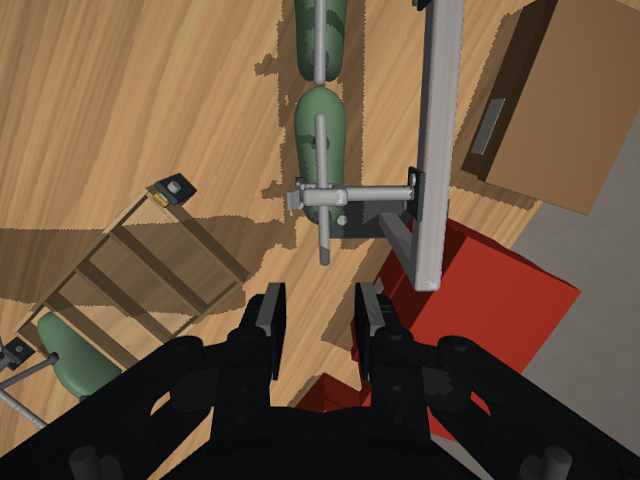

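```bash
python3 - <<'E'
from plan import *
import pickle; P,R,p=pickle.load(open('w12.pkl','rb'))
for uv,z in [((320,117),.172),((324,262),.172),((320,194),.172),((320,194),.19)]:
    print(uv,np.round(R.T@(onz('wrist',uv,z,P)-p)*1000,1))
E
```

```text
(320, 117) [ 78.3  -0.9 116.7]
(324, 262) [-29.1   2.2 117.4]
(320, 194) [ 24.4  -0.9 117. ]
(320, 194) [27.9 -0.9 99. ]
```

```bash
python3 -m pendant '[0.35,0,0.001,0.05,0,0.35,0,0.001,0.1,0,0.35,0,0.001,0.132,0,0.35,0,0.001,0.132,0,0.35,0,0.001,0.132,0]' 100;python3 - <<'E'
from plan import *
s=st(); snap('wrist','w13')
E
```

```text
time: 15.5
tool_pos: [0.6952, 0.0719, 0.159]
orientation: [[-0.466, 0.885, 0.008], [0.885, 0.466, -0.004], [-0.007, 0.005, -1.0]]
contact_force: [-0.6, -0.3, -0.3]
width: 0.0299
t 15.5 p [0.6952 0.0719 0.159 ] w 0.0299 F [-0.6 -0.3 -0.3]
[[-0.466, 0.885, 0.008], [0.885, 0.466, -0.004], [-0.007, 0.005, -1.0]]
```

View pics/w13.png

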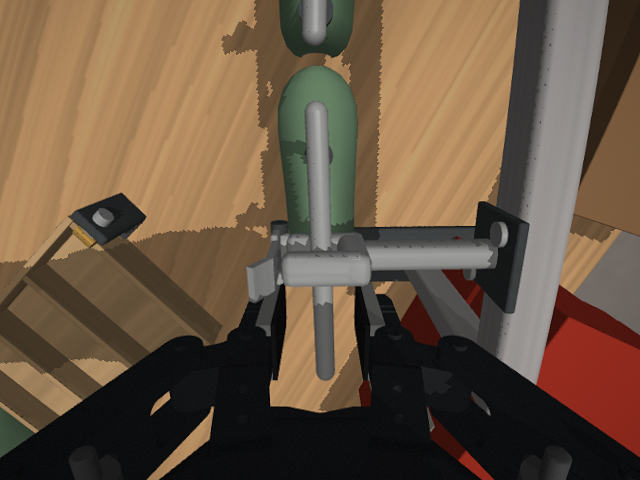

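```bash
python3 -m pendant '[0,0,0,0,0,0,0,0,0,0,0,0,0,0,0]' 100;python3 - <<'E'
from plan import *
s=st(); snap('wrist','w14'); go(np.array(s['tool_pos'])+rail(-.023,0,0)-rail(0,0,0))
E
```

```text
time: 15.92
tool_pos: [0.6961, 0.072, 0.1604]
orientation: [[-0.466, 0.885, 0.01], [0.885, 0.466, -0.004], [-0.009, 0.007, -1.0]]
contact_force: [1.6, -1.1, 7.2]
width: 0.0038
t 15.93 p [0.6961 0.072  0.1604] w 0.0038 F [ 1.6 -1.1  7.2]
[[-0.466, 0.885, 0.01], [0.885, 0.466, -0.004], [-0.009, 0.007, -1.0]]
to [0.6758 0.0613 0.1604] shift [-0.     -0.023  -0.0002] spin 0
```

View pics/w14.png

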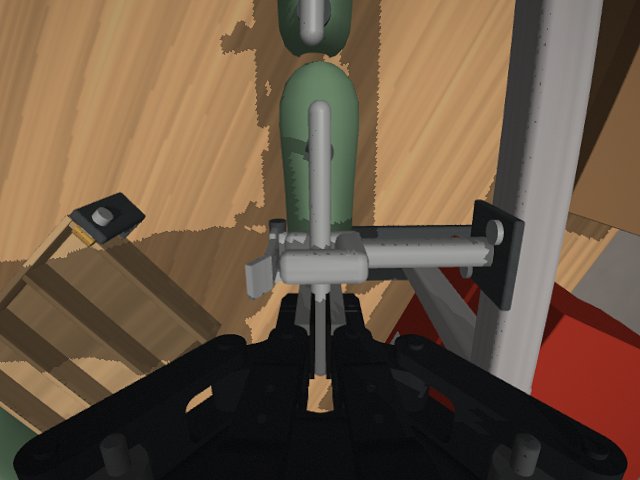

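```bash
python3 -m pendant '[0,0,-0.006,-0.001,0,0,0,-0.012,-0.001,0,0,0,-0.018,-0.001,0,0,0,-0.024,-0.001,0,0,0,-0.024,-0.001,0]';python3 - <<'E'
from plan import *
s=st(); snap('wrist','w15')
E
```

```text
time: 16.6
tool_pos: [0.6748, 0.0608, 0.1616]
orientation: [[-0.466, 0.885, 0.011], [0.885, 0.466, -0.004], [-0.009, 0.008, -1.0]]
contact_force: [2.0, 1.6, 1.8]
width: 0.004
t 16.6 p [0.6748 0.0608 0.1616] w 0.004 F [2.  1.6 1.8]
[[-0.466, 0.885, 0.011], [0.885, 0.466, -0.004], [-0.009, 0.008, -1.0]]
```

View pics/w15.png

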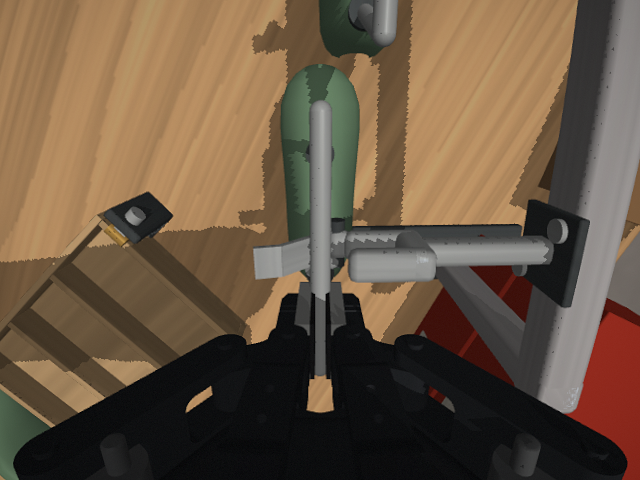

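```bash
python3 -m pendant '[0,0,0,-0.011,0,0,0,0,-0.022,0,0,0,0,-0.032,0,0,0,0,-0.032,0]';python3 - <<'E'
from plan import *
s=st(); snap('wrist','w16')
E
```

```text
time: 17.15
tool_pos: [0.6748, 0.0609, 0.1946]
orientation: [[-0.466, 0.885, 0.012], [0.885, 0.466, -0.004], [-0.009, 0.008, -1.0]]
contact_force: [0.5, -1.2, -2.5]
width: 0.0037
t 17.15 p [0.6748 0.0609 0.1946] w 0.0037 F [ 0.5 -1.2 -2.5]
[[-0.466, 0.885, 0.012], [0.885, 0.466, -0.004], [-0.009, 0.008, -1.0]]
```

View pics/w16.png

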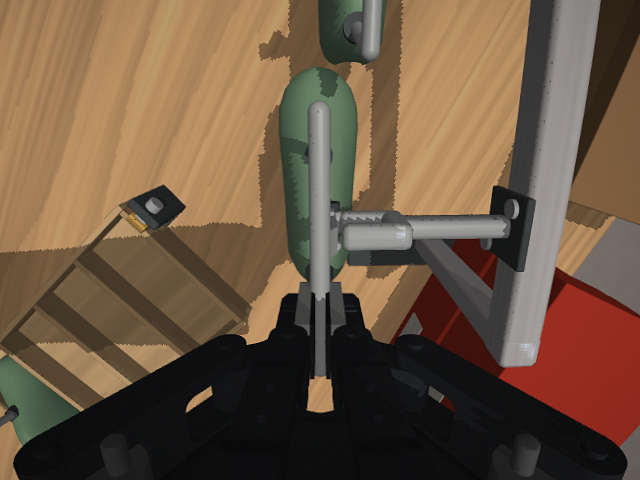

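```bash
python3 -m pendant '[0,0,-0.015,-0.001,0,0,0,-0.03,-0.001,0,0,0,-0.045,-0.001,0,0,0,-0.065,-0.001,0,0,0,-0.08,-0.001,0]';python3 - <<'E'
from plan import *
s=st(); 
# grip at bail x=-.031 (toe = tray -x): tool at tray x .013+.031
go(tray(.044,-.035,.235),69.56)
E
```

```text
time: 17.82
tool_pos: [0.6028, 0.023, 0.1939]
orientation: [[-0.466, 0.885, 0.01], [0.885, 0.466, -0.005], [-0.009, 0.007, -1.0]]
contact_force: [0.4, 1.0, -2.6]
width: 0.0039
t 17.82 p [0.6028 0.023  0.1939] w 0.0039 F [ 0.4  1.  -2.6]
[[-0.466, 0.885, 0.01], [0.885, 0.466, -0.005], [-0.009, 0.007, -1.0]]
to [ 0.5706 -0.2222  0.235 ] shift [-0.2024 -0.1424 -0.0403] spin -41.8
```

```bash
python3 -m pendant '[0,-0.04,-0.028,-0.01,-9,0,-0.08,-0.057,-0.02,-18,0,-0.12,-0.085,-0.03,-27,0,-0.16,-0.114,-0.035,-35,0,-0.202,-0.142,-0.04,-42]';python3 -m pendant '[0,0,0,0,0,0,0,0,0,0,0,0,0,0,0]';python3 - <<'E'
from plan import *
s=st();go(tray(.044,-.035,.155),69.56); snap('wrist','w17'); snap('side','s17')
R=s['orientation'];p=s['tool_pos']
print(proj('wrist',p-R[:,2]*.0125+R[:,0]*.077))
E
```

```text
time: 18.45
tool_pos: [0.5702, -0.2233, 0.2348]
orientation: [[-0.94, 0.342, 0.01], [0.342, 0.94, -0.005], [-0.011, -0.001, -1.0]]
contact_force: [1.3, 0.1, -1.8]
width: 0.0037
time: 18.82
tool_pos: [0.5704, -0.222, 0.2348]
orientation: [[-0.94, 0.341, 0.01], [0.341, 0.94, -0.004], [-0.011, -0.001, -1.0]]
contact_force: [0.3, 0.2, -2.1]
width: 0.0037
t 18.82 p [ 0.5704 -0.222   0.2348] w 0.0037 F [ 0.3  0.2 -2.1]
[[-0.94, 0.341, 0.01], [0.341, 0.94, -0.004], [-0.011, -0.001, -1.0]]
to [ 0.5706 -0.2222  0.155 ] shift [ 0.0006 -0.      0.0798] spin 0.5
[321.72816982 118.5612952 ]
```

View pics/w17.png

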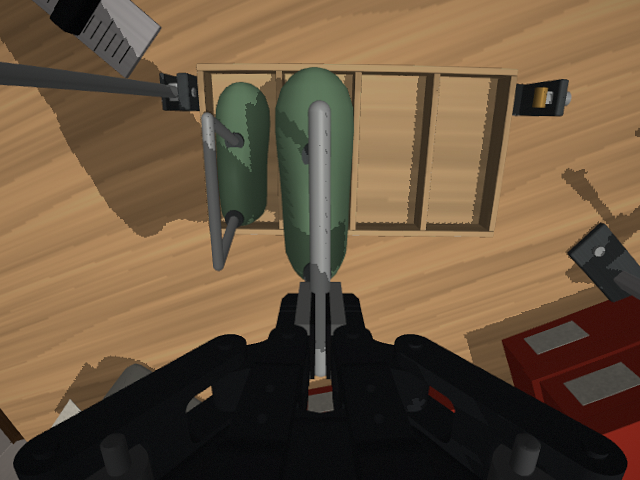

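View pics/s17.png

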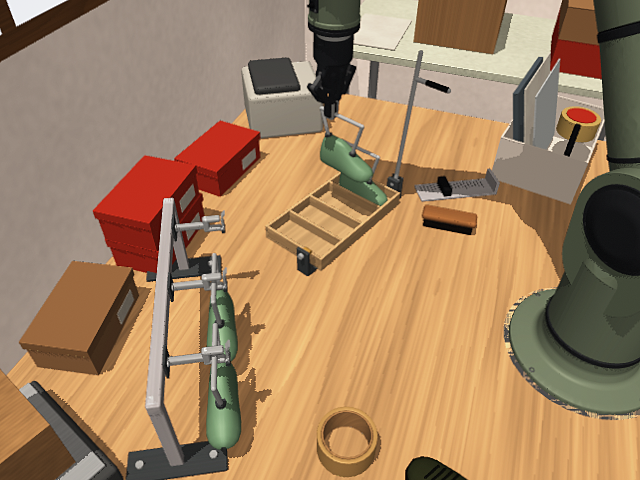

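```bash
python3 -m pendant '[0,-0.0035,0,0.02,0.5,0,-0.0035,0,0.04,0.5,0,-0.0035,0,0.06,0.5,0,-0.0035,0,0.075,0.5,0,-0.0035,0,0.075,0.5]';python3 - <<'E'
from plan import *
s=st(); snap('wrist','w18'); 
E
```

```text
time: 19.55
tool_pos: [0.5739, -0.2235, 0.1585]
orientation: [[-0.937, 0.349, 0.008], [0.349, 0.937, -0.004], [-0.009, -0.001, -1.0]]
contact_force: [-0.2, -0.4, -2.1]
width: 0.0036
t 19.55 p [ 0.5739 -0.2235  0.1585] w 0.0036 F [-0.2 -0.4 -2.1]
[[-0.937, 0.349, 0.008], [0.349, 0.937, -0.004], [-0.009, -0.001, -1.0]]
```

View pics/w18.png

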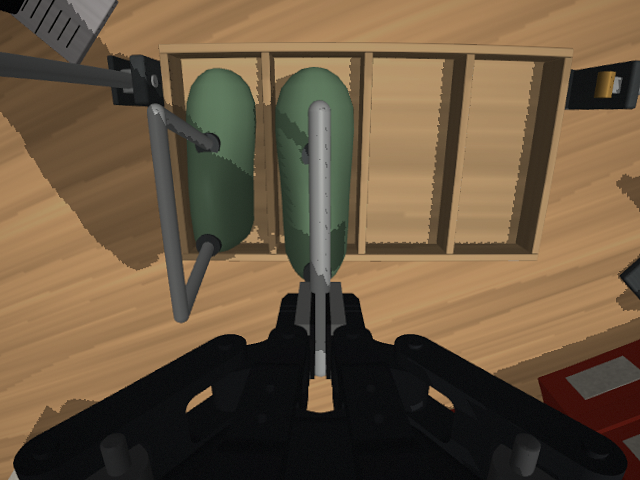

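```bash
python3 -m pendant '[0,0,0,0.015,0,0,0,0,0.03,0,0,0,0,0.039,0,0,0,0,0.0415,0,0,0,0,0.0415,0]';python3 - <<'E'
from plan import *
s=st(); snap('wrist','w19'); snap('side','s19')
E
```

```text
time: 20.23
tool_pos: [0.5751, -0.2243, 0.1188]
orientation: [[-0.937, 0.349, 0.01], [0.349, 0.937, -0.005], [-0.011, -0.002, -1.0]]
contact_force: [-3.9, -1.5, 13.5]
width: 0.0039
t 20.23 p [ 0.5751 -0.2243  0.1188] w 0.0039 F [-3.9 -1.5 13.5]
[[-0.937, 0.349, 0.01], [0.349, 0.937, -0.005], [-0.011, -0.002, -1.0]]
```

View pics/w19.png

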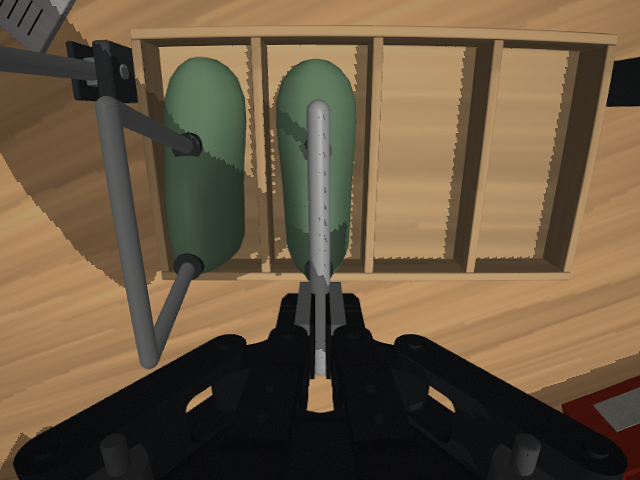

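```bash
python3 -m pendant '[0.35,0,0,0.0,0,0.35,0,0,0.0,0,0.35,0,0,-0.02,0,0.35,0,0,-0.06,0,0.35,0,0,-0.12,0]';python3 -m pendant '[0.35,0,0,-0.05,0,0.35,0,0,-0.05,0]'; python3 - <<'E'
from plan import *
s=st();snap('wrist','w20');snap('side','s20'); go(rail(-.078,-.032,.29),27.88)
E
```

```text
time: 20.95
tool_pos: [0.5733, -0.2233, 0.2403]
orientation: [[-0.937, 0.349, 0.009], [0.349, 0.937, -0.004], [-0.01, -0.001, -1.0]]
contact_force: [-0.1, -0.6, -0.4]
width: 0.03
time: 21.2
tool_pos: [0.5743, -0.2228, 0.2956]
orientation: [[-0.937, 0.349, 0.015], [0.349, 0.937, -0.007], [-0.017, -0.001, -1.0]]
contact_force: [-1.2, -0.3, -0.7]
width: 0.0302
t 21.2 p [ 0.5743 -0.2228  0.2956] w 0.0302 F [-1.2 -0.3 -0.7]
[[-0.937, 0.349, 0.015], [0.349, 0.937, -0.007], [-0.017, -0.001, -1.0]]
to [0.6286 0.1961 0.29  ] shift [ 9.390e-02  4.123e-01 -1.000e-04] spin 41.7
```

View pics/s20.png

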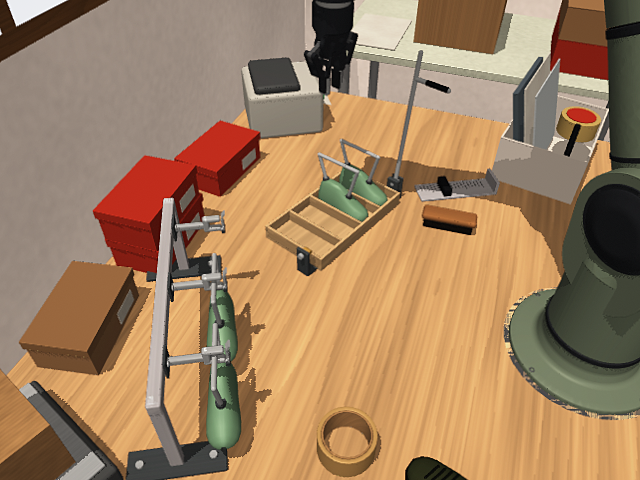

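View pics/w20.png

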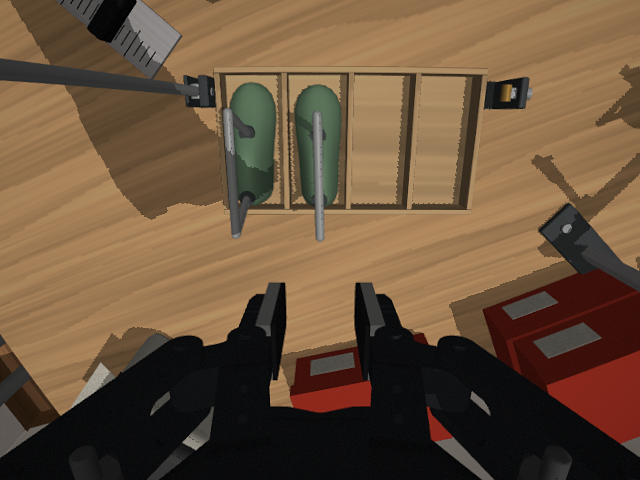

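Two seated. On to the middle hook.

```bash
python3 -m pendant '[0.35,0.015,0.06,0,8,0.35,0.03,0.12,0,17,0.35,0.045,0.18,0,25,0.35,0.06,0.24,0,33,0.35,0.075,0.3,0,41.7]';python3 - <<'E'
from plan import *
s=st(); go(rail(-.078,-.032,.29),27.88)
E
```

```text
time: 21.92
tool_pos: [0.6067, 0.0861, 0.2895]
orientation: [[-0.463, 0.886, 0.008], [0.886, 0.464, -0.005], [-0.009, 0.005, -1.0]]
contact_force: [1.4, -0.1, -0.2]
width: 0.0299
t 21.93 p [0.6067 0.0861 0.2895] w 0.0299 F [ 1.4 -0.1 -0.2]
[[-0.463, 0.886, 0.008], [0.886, 0.464, -0.005], [-0.009, 0.005, -1.0]]
to [0.6286 0.1961 0.29  ] shift [ 0.0873  0.0705 -0.0009] spin -0.3
```

```bash
python3 -m pendant '[0.35,0.03,0.025,0,-0.3,0.35,0.06,0.05,0,-0.3,0.35,0.087,0.07,0,-0.3,0.35,0.087,0.07,0,-0.3,0.35,0.087,0.07,0,-0.3]';cat > wv.py <<'E'
from plan import *
import pickle,sys
snap('wrist',sys.argv[1]); s=st(); P=imaging.camera_params('wrist'); pickle.dump((P,s['orientation'],s['tool_pos']),open('w.pkl','wb'))
E
python3 wv.py w21
```

```text
time: 22.55
tool_pos: [0.6281, 0.1949, 0.2884]
orientation: [[-0.468, 0.884, 0.007], [0.884, 0.468, -0.006], [-0.009, 0.003, -1.0]]
contact_force: [0.4, 0.1, -0.3]
width: 0.0296
t 22.6 p [0.6283 0.1945 0.2886] w 0.03 F [-0.4 -0.1 -0.1]
[[-0.467, 0.884, 0.008], [0.884, 0.467, -0.006], [-0.009, 0.004, -1.0]]
```

View pics/w21.png

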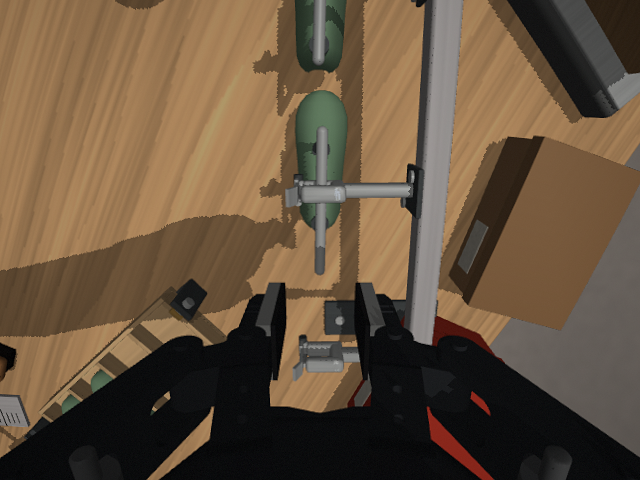

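```bash
python3 - <<'E'
from plan import *
import pickle; P,R,p=pickle.load(open('w.pkl','rb'))
for uv,z in [((321,130),.172),((319,270),.172),((320,191),.172)]:
    print(uv,np.round(R.T@(onz('wrist',uv,z,P)-p)*1000,1))
E
```

```text
(321, 130) [ 69.6  -0.2 116. ]
(319, 270) [-35.5  -1.7 117. ]
(320, 191) [ 26.7  -0.9 116.4]
```

```bash
python3 -m pendant '[0.35,-0.003,0.001,0.05,0,0.35,-0.003,0.001,0.1,0,0.35,-0.003,0.001,0.132,0,0.35,-0.003,0.001,0.132,0,0.35,-0.003,0.001,0.132,0]' 100;python3 - <<'E'
from plan import *
s=st(); snap('wrist','w22')
E
```

```text
time: 23.22
tool_pos: [0.6322, 0.1912, 0.1583]
orientation: [[-0.467, 0.884, 0.009], [0.884, 0.467, -0.006], [-0.009, 0.005, -1.0]]
contact_force: [-0.3, 0.3, 0.6]
width: 0.0303
t 23.23 p [0.6322 0.1912 0.1583] w 0.0303 F [-0.3  0.3  0.6]
[[-0.467, 0.884, 0.009], [0.884, 0.467, -0.006], [-0.009, 0.005, -1.0]]
```

View pics/w22.png

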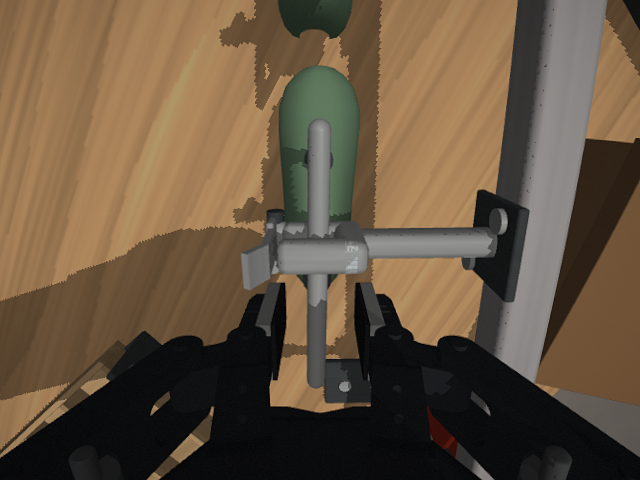

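```bash
python3 -m pendant '[0,0,0,0,0,0,0,0,0,0,0,0,0,0,0]' 100;python3 -m pendant '[0,0,-0.006,-0.001,0,0,0,-0.012,-0.001,0,0,0,-0.018,-0.001,0,0,0,-0.024,-0.001,0,0,0,-0.024,-0.001,0]';python3 - <<'E'
from plan import *
s=st(); snap('wrist','w23')
E
```

```text
time: 23.65
tool_pos: [0.6329, 0.1914, 0.1594]
orientation: [[-0.466, 0.884, 0.011], [0.884, 0.467, -0.005], [-0.01, 0.007, -1.0]]
contact_force: [0.4, -0.9, 7.1]
width: 0.0039
time: 24.28
tool_pos: [0.6115, 0.1801, 0.1606]
orientation: [[-0.466, 0.885, 0.012], [0.885, 0.466, -0.005], [-0.01, 0.008, -1.0]]
contact_force: [1.6, 1.9, 2.1]
width: 0.0039
t 24.27 p [0.6115 0.1801 0.1606] w 0.0039 F [1.6 1.9 2.1]
[[-0.466, 0.885, 0.012], [0.885, 0.466, -0.005], [-0.01, 0.008, -1.0]]
```

View pics/w23.png

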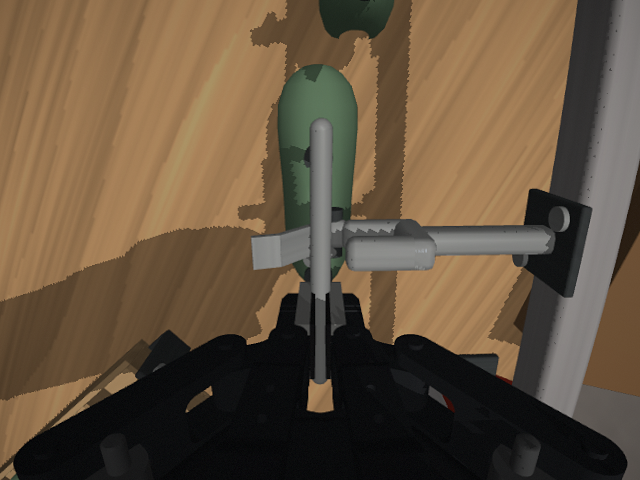

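Bail (col 320) clear of the nose (edge col 347). Lift and away.

```bash
python3 -m pendant '[0,0,0,-0.011,0,0,0,0,-0.022,0,0,0,0,-0.033,0,0,0,0,-0.033,0]';python3 -m pendant '[0,0,-0.015,-0.001,0,0,0,-0.03,-0.001,0,0,0,-0.045,-0.001,0,0,0,-0.065,-0.001,0,0,0,-0.08,-0.001,0]';python3 - <<'E'
from plan import *
s=st(); snap('wrist','w24')
R=s['orientation'];p=s['tool_pos']
for o in (.072,.076,.08): print(proj('wrist',p-R[:,2]*.0125+R[:,0]*o))
go(tray(.013+.030,.035,.235),69.56)
E
```

```text
time: 24.82
tool_pos: [0.6114, 0.1804, 0.1945]
orientation: [[-0.466, 0.884, 0.012], [0.885, 0.466, -0.005], [-0.01, 0.009, -1.0]]
contact_force: [0.2, 0.4, -3.7]
width: 0.0037
time: 25.45
tool_pos: [0.5397, 0.1425, 0.1945]
orientation: [[-0.466, 0.885, 0.012], [0.885, 0.466, -0.006], [-0.01, 0.008, -1.0]]
contact_force: [0.2, -0.6, -2.8]
width: 0.0041
t 25.45 p [0.5397 0.1425 0.1945] w 0.0041 F [ 0.2 -0.6 -2.8]
[[-0.466, 0.885, 0.012], [0.885, 0.466, -0.006], [-0.01, 0.008, -1.0]]
[326.82157037 131.56711802]
[326.87092309 119.73269589]
[326.92017645 107.71631917]
to [ 0.5941 -0.1562  0.235 ] shift [-0.2899 -0.0895 -0.038 ] spin -41.8
```

View pics/w24.png

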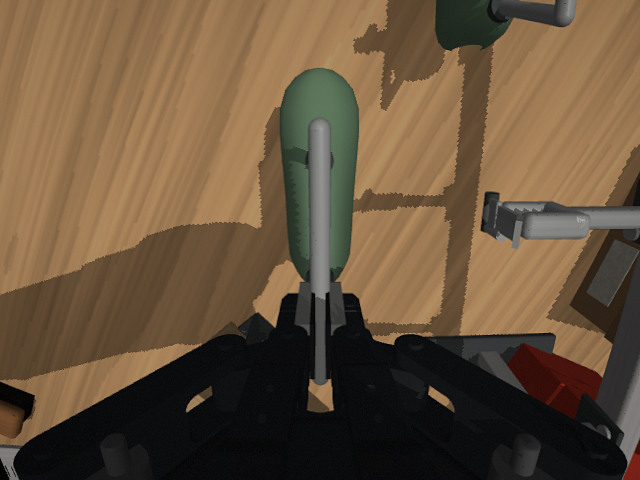

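```bash
python3 -m pendant '[0,-0.05,-0.03,-0.01,-8,0,-0.105,-0.05,-0.02,-17,0,-0.16,-0.065,-0.03,-26,0,-0.215,-0.08,-0.035,-35,0,-0.265,-0.089,-0.038,-41.8]';python3 - <<'E'
from plan import *
go(tray(.013+.029,.035,.235),69.56)
E
```

```text
time: 26.12
tool_pos: [0.5831, -0.1365, 0.2349]
orientation: [[-0.938, 0.346, 0.011], [0.345, 0.938, -0.007], [-0.012, -0.003, -1.0]]
contact_force: [0.5, 0.4, -3.0]
width: 0.0039
to [ 0.5932 -0.1559  0.235 ] shift [-0.0162 -0.0147  0.0001] spin 0.2
```

```bash
python3 -m pendant '[0,-0.016,-0.0147,0,0.2,0,-0.016,-0.0147,0.03,0.2,0,-0.016,-0.0147,0.06,0.2,0,-0.016,-0.0147,0.075,0.2,0,-0.016,-0.0147,0.075,0.2]';python3 - <<'E'
from plan import *
s=st(); snap('wrist','w25');go(tray(.013+.029,.035,.117),69.56)
E
```

```text
time: 26.75
tool_pos: [0.5936, -0.1562, 0.1595]
orientation: [[-0.937, 0.349, 0.009], [0.349, 0.937, -0.006], [-0.011, -0.003, -1.0]]
contact_force: [-0.4, 1.5, -3.5]
width: 0.0039
t 26.75 p [ 0.5936 -0.1562  0.1595] w 0.0039 F [-0.4  1.5 -3.5]
[[-0.937, 0.349, 0.009], [0.349, 0.937, -0.006], [-0.011, -0.003, -1.0]]
to [ 0.5932 -0.1559  0.117 ] shift [0.0016 0.0001 0.0435] spin 0.0
```

View pics/w25.png

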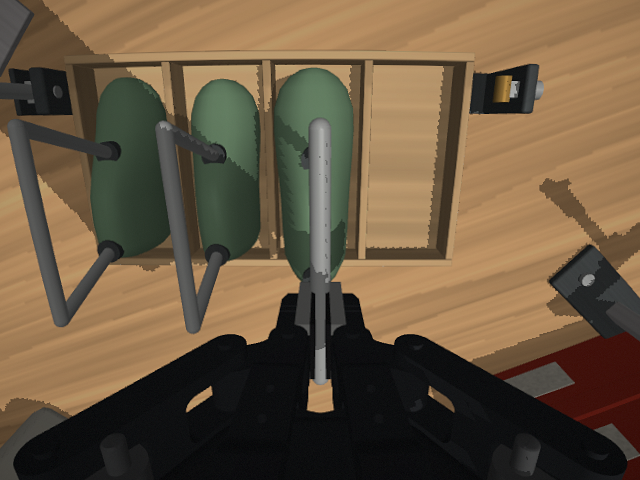

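```bash
python3 -m pendant '[0,0,0,0.015,0,0,0,0,0.03,0,0,0,0,0.039,0,0,0,0,0.042,0,0,0,0,0.042,0]';python3 -m pendant '[0.35,0,0,0.0,0,0.35,0,0,0.0,0,0.35,0,0,-0.03,0,0.35,0,0,-0.08,0,0.35,0,0,-0.14,0]';python3 -m pendant '[0.35,0,0,-0.03,0,0.35,0,0,-0.03,0]'; python3 - <<'E'
from plan import *
s=st();snap('wrist','w26');snap('side','s26');go(rail(-.078,.140-.032,.29),27.88)
E
```

```text
time: 27.42
tool_pos: [0.5954, -0.1569, 0.1198]
orientation: [[-0.937, 0.349, 0.013], [0.349, 0.937, -0.008], [-0.015, -0.003, -1.0]]
contact_force: [-5.5, -1.7, 19.9]
width: 0.0037
time: 28.05
tool_pos: [0.5932, -0.1557, 0.2606]
orientation: [[-0.937, 0.349, 0.011], [0.349, 0.937, -0.007], [-0.013, -0.003, -1.0]]
contact_force: [0.2, -0.6, 1.2]
width: 0.0302
time: 28.3
tool_pos: [0.5937, -0.1554, 0.2927]
orientation: [[-0.937, 0.349, 0.015], [0.349, 0.937, -0.008], [-0.017, -0.002, -1.0]]
contact_force: [0.5, 0.1, -0.5]
width: 0.0298
t 28.3 p [ 0.5937 -0.1554  0.2927] w 0.0298 F [ 0.5  0.1 -0.5]
[[-0.937, 0.349, 0.015], [0.349, 0.937, -0.008], [-0.017, -0.002, -1.0]]
to [0.5632 0.3199 0.29  ] shift [ 0.1934  0.4353 -0.0038] spin 41.7
```

View pics/w26.png

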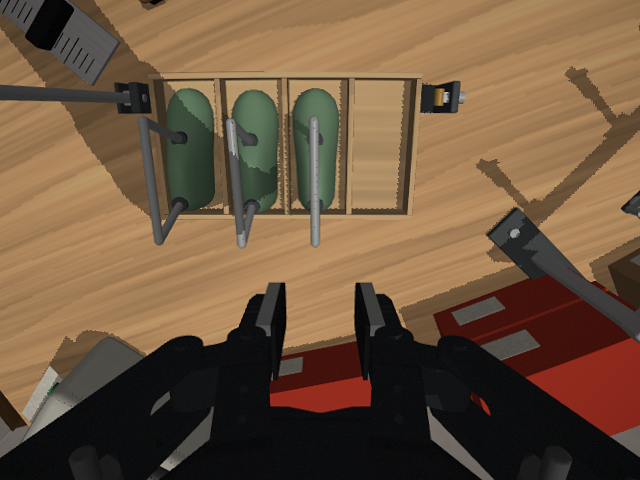

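View pics/s26.png

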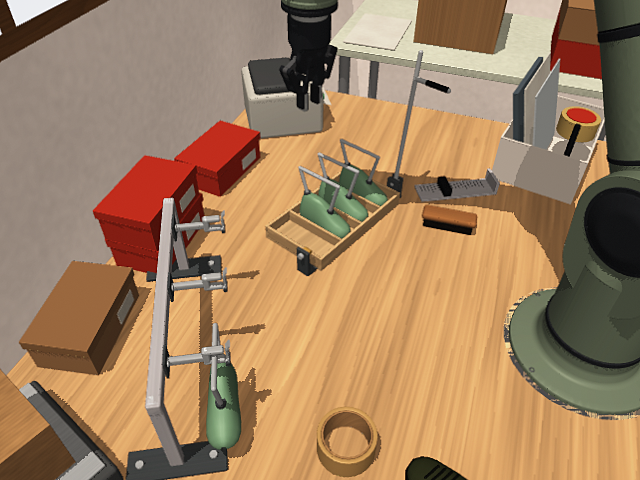

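Three seated; last_a next.

```bash
python3 -m pendant '[0.35,0.02,0.055,0,8,0.35,0.04,0.11,0,17,0.35,0.06,0.165,0,25,0.35,0.08,0.22,0,33,0.35,0.1,0.275,0,41.7]';python3 - <<'E'
from plan import *
s=st(); go(rail(-.078,.140-.030,.29),27.88)
E
```

```text
time: 29.02
tool_pos: [0.5943, 0.1386, 0.2863]
orientation: [[-0.463, 0.886, 0.009], [0.886, 0.463, -0.008], [-0.011, 0.004, -1.0]]
contact_force: [0.8, 0.0, -0.5]
width: 0.0301
t 29.02 p [0.5943 0.1386 0.2863] w 0.0301 F [ 0.8  0.  -0.5]
[[-0.463, 0.886, 0.009], [0.886, 0.463, -0.008], [-0.011, 0.004, -1.0]]
to [0.5622 0.3217 0.29  ] shift [ 0.177   0.0564 -0.0054] spin -0.3
```

```bash
python3 -m pendant '[0.35,0.05,0.015,-0.003,-0.3,0.35,0.1,0.03,-0.005,-0.3,0.35,0.15,0.045,-0.005,-0.3,0.35,0.177,0.056,-0.005,-0.3,0.35,0.177,0.056,-0.005,-0.3]'; python3 -m pendant '[0.35,0,0,0,0,0.35,0,0,0,0]';python3 wv.py w27
```

```text
time: 29.65
tool_pos: [0.5603, 0.3238, 0.2878]
orientation: [[-0.471, 0.882, 0.007], [0.882, 0.471, -0.008], [-0.01, 0.002, -1.0]]
contact_force: [0.8, -0.3, -0.5]
width: 0.0302
time: 29.9
tool_pos: [0.5606, 0.3228, 0.2872]
orientation: [[-0.47, 0.882, 0.006], [0.882, 0.47, -0.009], [-0.01, 0.001, -1.0]]
contact_force: [0.1, -0.8, -0.5]
width: 0.0301
t 29.95 p [0.5607 0.3228 0.2875] w 0.0301 F [ 0.4 -0.1 -0.2]
[[-0.47, 0.883, 0.006], [0.882, 0.47, -0.008], [-0.01, 0.002, -1.0]]
```

View pics/w27.png

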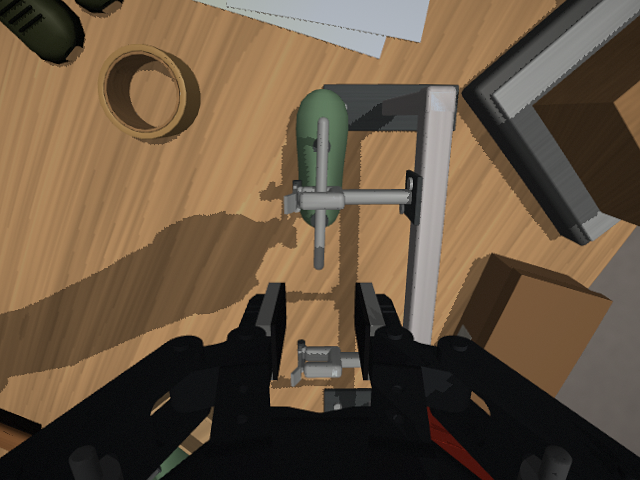

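```bash
python3 - <<'E'
from plan import *
import pickle; P,R,p=pickle.load(open('w.pkl','rb'))
for uv,z in [((322,122),.172),((318,266),.172),((320,198),.172)]:
    print(uv,np.round(R.T@(onz('wrist',uv,z,P)-p)*1000,1))
go(rail(0,0,0),27.88)
E
```

```text
(322, 122) [ 75.    0.5 114.7]
(318, 266) [-31.7  -2.5 115.8]
(320, 198) [ 21.8  -0.9 115.3]
to [0.6826 0.2609 0.    ] shift [-0.1089  0.0781  0.2888] spin 0.2
```

```bash
python3 -m pendant '[0.35,-0.004,-0.0005,0.05,1,0.35,-0.004,-0.0005,0.1,1,0.35,-0.004,-0.0005,0.131,1,0.35,-0.004,-0.0005,0.131,1,0.35,-0.004,-0.0005,0.131,1]' 100;python3 - <<'E'
from plan import *
s=st(); snap('wrist','w28')
E
```

```text
time: 30.58
tool_pos: [0.5636, 0.3181, 0.1581]
orientation: [[-0.454, 0.891, 0.008], [0.891, 0.454, -0.008], [-0.01, 0.003, -1.0]]
contact_force: [-0.0, 0.5, -0.6]
width: 0.03
t 30.57 p [0.5636 0.3181 0.1581] w 0.03 F [-0.   0.5 -0.6]
[[-0.454, 0.891, 0.008], [0.891, 0.454, -0.008], [-0.01, 0.003, -1.0]]
```

View pics/w28.png

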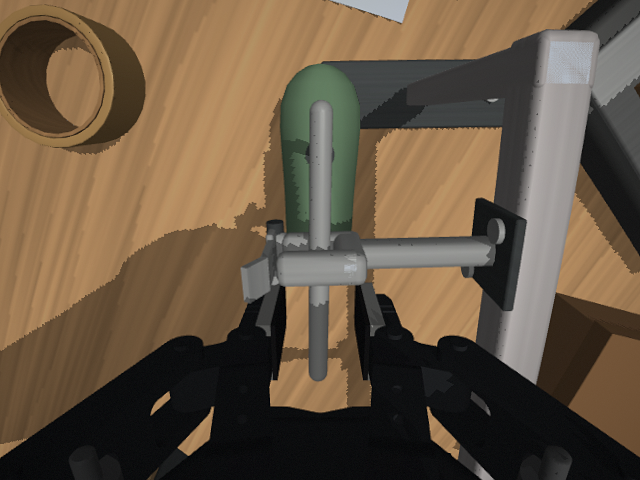

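```bash
python3 -m pendant '[0,0,0,0,0,0,0,0,0,0,0,0,0,0,0]' 100;python3 -m pendant '[0,0,-0.006,-0.001,0,0,0,-0.012,-0.001,0,0,0,-0.018,-0.001,0,0,0,-0.024,-0.001,0,0,0,-0.024,-0.001,0]';python3 - <<'E'
from plan import *
s=st(); snap('wrist','w29')
E
```

```text
time: 31.0
tool_pos: [0.5642, 0.3184, 0.1593]
orientation: [[-0.454, 0.891, 0.01], [0.891, 0.454, -0.007], [-0.01, 0.006, -1.0]]
contact_force: [0.5, -1.0, 8.3]
width: 0.0043
time: 31.62
tool_pos: [0.5428, 0.3075, 0.1606]
orientation: [[-0.454, 0.891, 0.01], [0.891, 0.454, -0.006], [-0.01, 0.006, -1.0]]
contact_force: [2.4, 0.6, 2.8]
width: 0.0039
t 31.62 p [0.5428 0.3075 0.1606] w 0.0039 F [2.4 0.6 2.8]
[[-0.454, 0.891, 0.01], [0.891, 0.454, -0.006], [-0.01, 0.006, -1.0]]
```

View pics/w29.png

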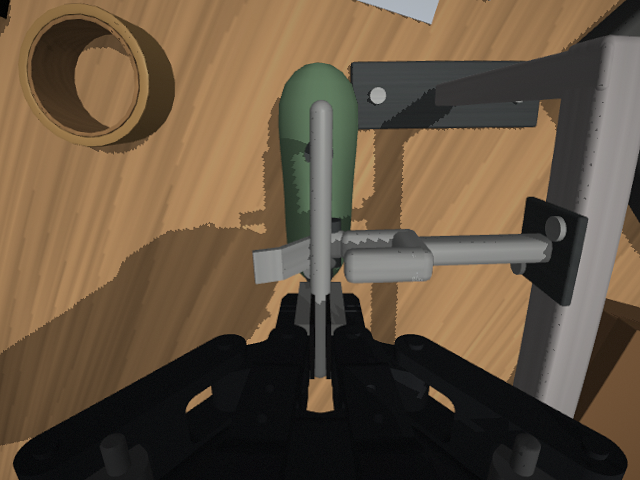

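```bash
python3 -m pendant '[0,0,0,-0.011,0,0,0,0,-0.022,0,0,0,0,-0.033,0,0,0,0,-0.033,0]';python3 -m pendant '[0,0,-0.015,-0.001,0,0,0,-0.03,-0.001,0,0,0,-0.045,-0.001,0,0,0,-0.06,-0.001,0,0,0,-0.07,-0.005,0]';python3 - <<'E'
from plan import *
s=st(); snap('wrist','w30')
go(tray(.013+.034,.105,.235),69.56)
E
```

```text
time: 32.17
tool_pos: [0.5427, 0.3079, 0.1946]
orientation: [[-0.454, 0.891, 0.011], [0.891, 0.454, -0.006], [-0.01, 0.007, -1.0]]
contact_force: [-0.2, 0.3, -2.5]
width: 0.004
time: 32.8
tool_pos: [0.4795, 0.2757, 0.1988]
orientation: [[-0.454, 0.891, 0.01], [0.891, 0.454, -0.007], [-0.011, 0.006, -1.0]]
contact_force: [0.9, -0.7, -2.1]
width: 0.0041
t 32.8 p [0.4795 0.2757 0.1988] w 0.0041 F [ 0.9 -0.7 -2.1]
[[-0.454, 0.891, 0.01], [0.891, 0.454, -0.007], [-0.011, 0.006, -1.0]]
to [ 0.6223 -0.092   0.235 ] shift [-0.3929 -0.0392 -0.0315] spin -42.5
```

View pics/w30.png

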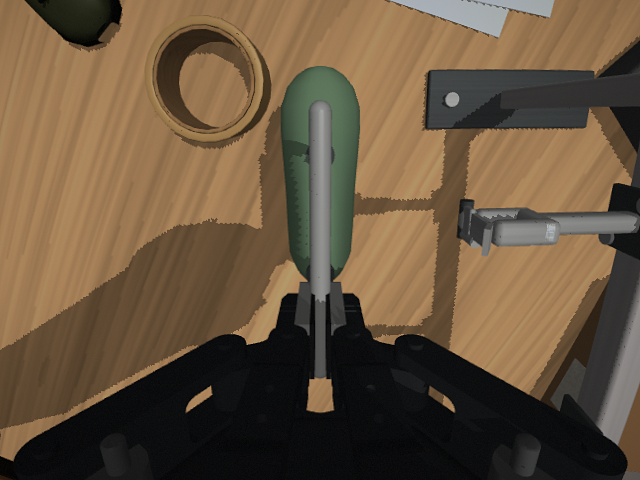

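```bash
python3 -m pendant '[0,-0.05,-0.02,-0.01,0,0,-0.105,-0.03,-0.02,-5,0,-0.16,-0.035,-0.03,-14,0,-0.215,-0.039,-0.032,-23,0,-0.27,-0.039,-0.032,-32]';python3 - <<'E'
from plan import *
go(tray(.013+.034,.105,.235),69.56)
E
```

```text
time: 33.48
tool_pos: [0.5675, 0.0156, 0.2348]
orientation: [[-0.86, 0.51, 0.012], [0.51, 0.86, -0.007], [-0.014, 0.0, -1.0]]
contact_force: [1.5, 0.5, -2.4]
width: 0.0039
to [ 0.6223 -0.092   0.235 ] shift [-0.1021 -0.0646  0.0012] spin -10.3
```

```bash
python3 -m pendant '[0,-0.035,-0.02,0,-5,0,-0.07,-0.045,0,-10.3,0,-0.102,-0.0646,0,-10.3,0,-0.102,-0.0646,0,-10.3,0,-0.102,-0.0646,0,-10.3]';python3 - <<'E'
from plan import *
s=st();go(tray(.013+.034,.105,.16),69.56);snap('wrist','w31')
E
```

```text
time: 34.1
tool_pos: [0.6222, -0.0914, 0.2361]
orientation: [[-0.937, 0.348, 0.012], [0.348, 0.937, -0.006], [-0.013, -0.002, -1.0]]
contact_force: [0.8, 0.4, -2.5]
width: 0.0039
t 34.1 p [ 0.6222 -0.0914  0.2361] w 0.0039 F [ 0.8  0.4 -2.5]
[[-0.937, 0.348, 0.012], [0.348, 0.937, -0.006], [-0.013, -0.002, -1.0]]
to [ 0.6223 -0.092   0.16  ] shift [ 0.0006 -0.0004  0.0761] spin 0.1
```

View pics/w31.png

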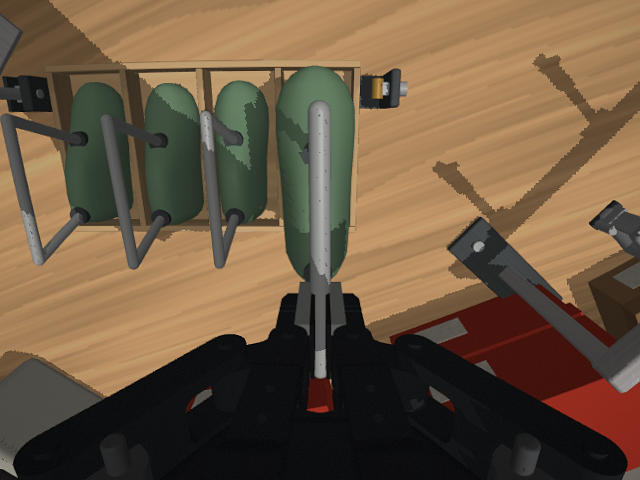

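```bash
python3 -m pendant '[0,0,0,0.02,0,0,0,0,0.04,0,0,0,0,0.06,0,0,0,0,0.076,0,0,0,0,0.076,0]';python3 - <<'E'
from plan import *
s=st();go(tray(.013+.034,.105,.117),69.56);snap('wrist','w32')
E
```

```text
time: 34.78
tool_pos: [0.6224, -0.0914, 0.1588]
orientation: [[-0.938, 0.347, 0.01], [0.347, 0.938, -0.006], [-0.011, -0.002, -1.0]]
contact_force: [0.4, 0.8, -1.5]
width: 0.0041
t 34.77 p [ 0.6224 -0.0914  0.1588] w 0.0041 F [ 0.4  0.8 -1.5]
[[-0.938, 0.347, 0.01], [0.347, 0.938, -0.006], [-0.011, -0.002, -1.0]]
to [ 0.6223 -0.092   0.117 ] shift [ 0.0003 -0.0005  0.0418] spin 0.1
```

View pics/w32.png

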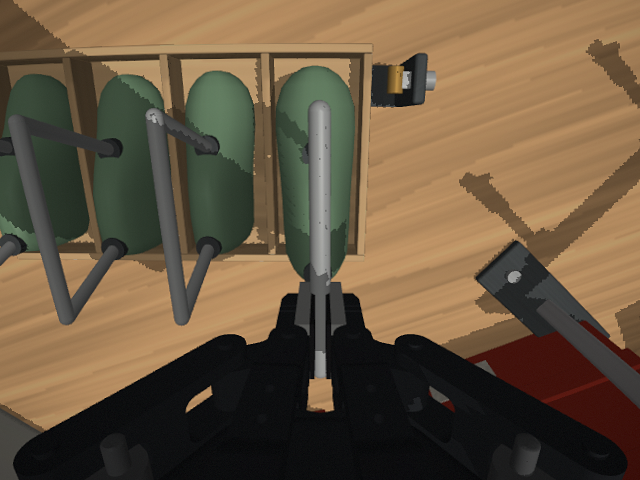

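```bash
python3 -m pendant '[0,0,0,0.015,0,0,0,0,0.03,0,0,0,0,0.038,0,0,0,0,0.041,0,0,0,0,0.041,0]';python3 -m pendant '[0.35,0,0,0.0,0,0.35,0,0,0.0,0,0.35,0,0,-0.03,0,0.35,0,0,-0.08,0,0.35,0,0,-0.14,0]';python3 -m pendant '[0.35,0,0,-0.03,0,0.35,0,0,-0.03,0]'; python3 - <<'E'
from plan import *
s=st();snap('wrist','w33');snap('side','s33')
cv2.imwrite('pics/s33z.png',cv2.resize(cv2.imread('pics/s33.png')[40:280,240:470],None,fx=2.5,fy=2.5))
for t in (1.70,1.75): go(bar(t)); 
E
```

```text
time: 35.45
tool_pos: [0.6234, -0.0915, 0.1189]
orientation: [[-0.938, 0.347, 0.011], [0.347, 0.938, -0.006], [-0.012, -0.002, -1.0]]
contact_force: [-1.2, 0.5, -0.4]
width: 0.0041
time: 36.08
tool_pos: [0.6213, -0.0906, 0.2601]
orientation: [[-0.938, 0.347, 0.01], [0.347, 0.938, -0.006], [-0.011, -0.002, -1.0]]
contact_force: [0.9, -0.5, 0.3]
width: 0.03
time: 36.33
tool_pos: [0.6218, -0.0903, 0.2927]
orientation: [[-0.938, 0.347, 0.014], [0.347, 0.938, -0.006], [-0.015, -0.001, -1.0]]
contact_force: [0.6, 0.8, -0.4]
width: 0.0295
t 36.33 p [ 0.6218 -0.0903  0.2927] w 0.0295 F [ 0.6  0.8 -0.4]
[[-0.938, 0.347, 0.014], [0.347, 0.938, -0.006], [-0.015, -0.001, -1.0]]
to [ 0.369  -0.3105  0.2789] shift [ 0.1599 -0.2937  0.0097] spin 0
to [ 0.3647 -0.3221  0.277 ] shift [ 0.1599 -0.3061  0.0117] spin 0
```

View pics/s33z.png

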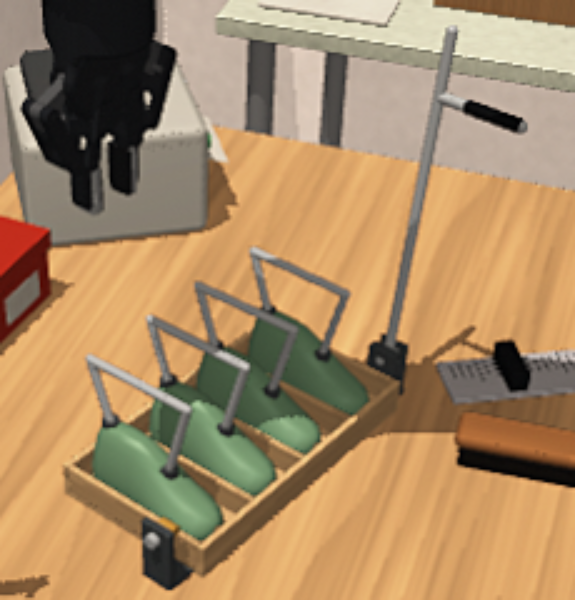

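View pics/w33.png

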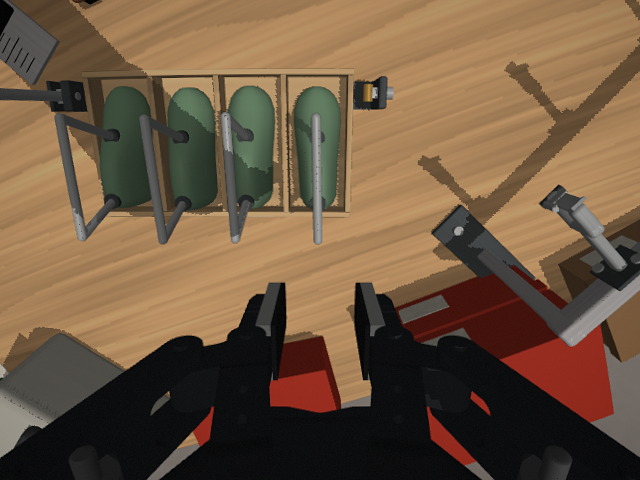

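```bash
python3 - <<'E'
from plan import *
for p in ([.3439,-.196,.335],[.310,-.290,.335]): go(p,69.56)
E
python3 -m pendant '[0.4,0.05,0,-0.01,0,0.4,0.1,-0.02,-0.02,0,0.4,0.15,-0.04,-0.03,0,0.4,0.19,-0.06,-0.04,0,0.4,0.215,-0.08,-0.042,0]';python3 - <<'E'
from plan import *
s=st()
for p in ([.3439,-.196,.335],[.310,-.290,.335],[.3666,-.3111,.335]): go(p,69.56)
E
```

```text
to [ 0.3439 -0.196   0.335 ] shift [ 0.2226 -0.1951 -0.0473] spin 0.1
to [ 0.31  -0.29   0.335] shift [ 0.2217 -0.2951 -0.047 ] spin 0.1
time: 37.05
tool_pos: [0.3891, -0.0908, 0.3292]
orientation: [[-0.938, 0.347, 0.009], [0.347, 0.938, -0.006], [-0.011, -0.003, -1.0]]
contact_force: [-0.5, -0.6, 0.2]
width: 0.034
t 37.05 p [ 0.3891 -0.0908  0.3292] w 0.034 F [-0.5 -0.6  0.2]
[[-0.938, 0.347, 0.009], [0.347, 0.938, -0.006], [-0.011, -0.003, -1.0]]
to [ 0.3439 -0.196   0.335 ] shift [ 0.0058 -0.1144 -0.0056] spin 0.1
to [ 0.31  -0.29   0.335] shift [ 0.005  -0.2143 -0.0053] spin 0.1
to [ 0.3666 -0.3111  0.335 ] shift [-0.0554 -0.2144 -0.0046] spin 0.1
```

```bash
python3 -m pendant '[0.4,0.005,-0.05,-0.005,0,0.4,0.006,-0.1,-0.006,0,0.4,0.006,-0.15,-0.006,0,0.4,0.005,-0.19,-0.006,0,0.4,0.005,-0.214,-0.006,0]';python3 - <<'E'
from plan import *
s=st()
for p in ([.3666,-.3111,.335],[.3666,-.3111,.282]): go(p,69.56)
snap('wrist','w34')
E
```

```text
time: 37.67
tool_pos: [0.3087, -0.2912, 0.3347]
orientation: [[-0.937, 0.349, 0.008], [0.349, 0.937, -0.005], [-0.009, -0.002, -1.0]]
contact_force: [1.1, 0.5, 0.4]
width: 0.0341
t 37.67 p [ 0.3087 -0.2912  0.3347] w 0.0341 F [1.1 0.5 0.4]
[[-0.937, 0.349, 0.008], [0.349, 0.937, -0.005], [-0.009, -0.002, -1.0]]
to [ 0.3666 -0.3111  0.335 ] shift [-0.0612  0.0016  0.0003] spin -0.0
to [ 0.3666 -0.3111  0.282 ] shift [-0.0607  0.0017  0.0533] spin -0.0
```

View pics/w34.png

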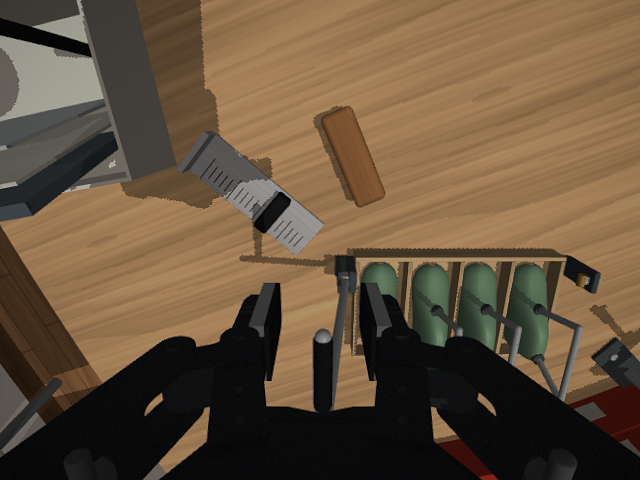

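```bash
python3 -m pendant '[0.4,-0.03,0.001,0,0,0.4,-0.06,0.001,0,0,0.4,-0.06,0.001,0.025,0,0.4,-0.06,0.001,0.051,0,0.4,-0.06,0.001,0.051,0]' 20;python3 - <<'E'
from plan import *
s=st();snap('wrist','w35')
E
```

```text
time: 38.35
tool_pos: [0.3638, -0.3129, 0.2823]
orientation: [[-0.936, 0.351, 0.005], [0.351, 0.937, -0.002], [-0.005, -0.0, -1.0]]
contact_force: [-0.5, -0.4, 0.9]
width: 0.0342
t 38.35 p [ 0.3638 -0.3129  0.2823] w 0.0342 F [-0.5 -0.4  0.9]
[[-0.936, 0.351, 0.005], [0.351, 0.937, -0.002], [-0.005, -0.0, -1.0]]
```

View pics/w35.png

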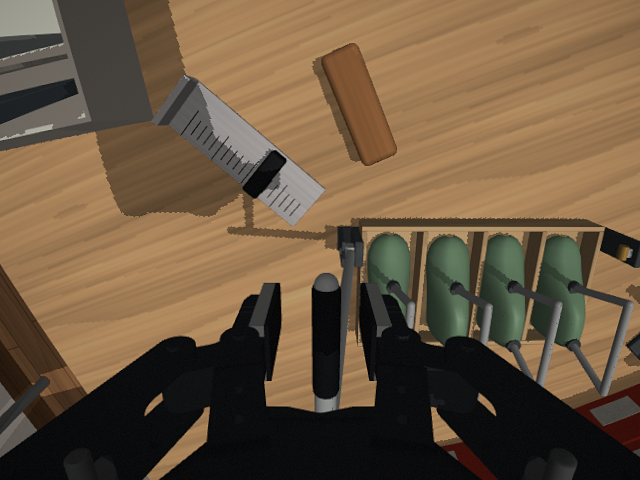

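Close on the sleeve and compute the arc down.

```bash
python3 -m pendant '[0,0,0,0,0,0,0,0,0,0,0,0,0,0,0,0,0,0,0,0]' 20;python3 - <<'E'
from plan import *
s=st();p=np.array(s['tool_pos'])
# angle from tray y of grip, hinge known
c,sn=np.cos(TY),np.sin(TY); ly=-sn*(p[0]-TR[0])+c*(p[1]-TR[1]); lx=c*(p[0]-TR[0])+sn*(p[1]-TR[1])
print(lx,ly)
th=np.arccos((ly+.156)/.25); print('th',th, 'dz',p[2]-(.046+.25*np.sin(th)))
b0=bar(th,lx)
for t in [1.55,1.4,1.25,1.1,.95,.8,.65,.5,.35,.2,.1]: print(t,end=' ');go(p+bar(t,lx)-b0)
E
```

```text
time: 38.9
tool_pos: [0.3646, -0.3134, 0.2843]
orientation: [[-0.936, 0.351, 0.007], [0.351, 0.936, -0.005], [-0.008, -0.002, -1.0]]
contact_force: [-1.6, -0.3, 6.9]
width: 0.009
t 38.9 p [ 0.3646 -0.3134  0.2843] w 0.009 F [-1.6 -0.3  6.9]
[[-0.936, 0.351, 0.007], [0.351, 0.936, -0.005], [-0.008, -0.002, -1.0]]
-0.11713918561402517 -0.1924742885848482
th 1.7172160967250685 dz -0.009043502742449638
1.55 to [ 0.3792 -0.2744  0.2869] shift [ 0.0001  0.0417 -0.0027] spin 0
1.4 to [ 0.3922 -0.2395  0.2833] shift [0.0001 0.079  0.0008] spin 0
1.25 to [ 0.4049 -0.2054  0.2742] shift [0.0003 0.1153 0.0099] spin 0
1.1 to [ 0.417  -0.173   0.2598] shift [0.0005 0.1499 0.0242] spin 0
0.95 to [ 0.4281 -0.143   0.2403] shift [0.0007 0.182  0.0436] spin 0
0.8 to [ 0.4382 -0.1161  0.2163] shift [0.0009 0.2108 0.0676] spin 0
0.65 to [ 0.4469 -0.0928  0.1883] shift [0.0012 0.2357 0.0956] spin 0
0.5 to [ 0.454  -0.0737  0.1568] shift [0.0015 0.2561 0.127 ] spin 0
0.35 to [ 0.4594 -0.0592  0.1227] shift [0.0018 0.2716 0.1611] spin 0
0.2 to [ 0.4629 -0.0497  0.0866] shift [0.0021 0.2819 0.1971] spin 0
0.1 to [ 0.4642 -0.0462  0.0619] shift [0.0023 0.2856 0.2218] spin 0
```

```bash
python3 -m pendant '[0,0,0.021,-0.002,0,0,0,0.042,-0.002,0,0,0,0.079,0.0015,0,0,0,0.115,0.011,0,0,0,0.15,0.025,0]';python3 - <<'E'
from plan import *
s=st();p=np.array(s['tool_pos'])
for t in [.95,.8,.65,.5,.35,.2,.1]: print(t,end=' ');go(bar(t,-.117,-.011))
E
```

```text
time: 39.52
tool_pos: [0.4174, -0.1725, 0.259]
orientation: [[-0.936, 0.351, 0.007], [0.351, 0.936, -0.006], [-0.008, -0.003, -1.0]]
contact_force: [3.1, -9.8, -17.3]
width: 0.0087
t 39.52 p [ 0.4174 -0.1725  0.259 ] w 0.0087 F [  3.1  -9.8 -17.3]
[[-0.936, 0.351, 0.007], [0.351, 0.936, -0.006], [-0.008, -0.003, -1.0]]
0.95 to [ 0.4283 -0.1431  0.2384] shift [0.0003 0.0315 0.0205] spin 0
0.8 to [ 0.4383 -0.1161  0.2143] shift [0.0006 0.0603 0.0444] spin 0
0.65 to [ 0.447  -0.0928  0.1863] shift [0.0009 0.0852 0.0724] spin 0
0.5 to [ 0.4541 -0.0737  0.1549] shift [0.0012 0.1057 0.1038] spin 0
0.35 to [ 0.4595 -0.0593  0.1207] shift [0.0015 0.1212 0.1379] spin 0
0.2 to [ 0.4631 -0.0497  0.0847] shift [0.0019 0.1315 0.1739] spin 0
0.1 to [ 0.4644 -0.0462  0.06  ] shift [0.0021 0.1353 0.1986] spin 0
```

```bash
python3 -m pendant '[0,0,0.029,0.023,0,0,0,0.0575,0.047,0,0,0,0.0825,0.0745,0,0,0,0.103,0.105,0,0,0,0.1185,0.139,0]';python3 - <<'E'
from plan import *
s=st();p=np.array(s['tool_pos']);snap('side','s36')
for t in [.35,.2,.1,.06,0]: print(t,end=' ');go(bar(t,-.117,-.012))
E
```

```text
time: 40.15
tool_pos: [0.46, -0.0613, 0.1189]
orientation: [[-0.936, 0.351, 0.007], [0.351, 0.936, -0.006], [-0.008, -0.003, -1.0]]
contact_force: [2.4, -10.1, -2.3]
width: 0.0091
t 40.15 p [ 0.46   -0.0613  0.1189] w 0.0091 F [  2.4 -10.1  -2.3]
[[-0.936, 0.351, 0.007], [0.351, 0.936, -0.006], [-0.008, -0.003, -1.0]]
0.35 to [ 0.4595 -0.0593  0.1197] shift [ 0.0005  0.0008 -0.004 ] spin 0
0.2 to [ 0.4631 -0.0497  0.0837] shift [0.0007 0.011  0.0321] spin 0
0.1 to [ 0.4644 -0.0462  0.059 ] shift [0.0009 0.0148 0.0568] spin 0
0.06 to [ 0.4646 -0.0455  0.049 ] shift [0.0009 0.0156 0.0667] spin 0
0 to [ 0.4648 -0.0451  0.034 ] shift [0.001  0.0161 0.0817] spin 0
```

View pics/s36.png

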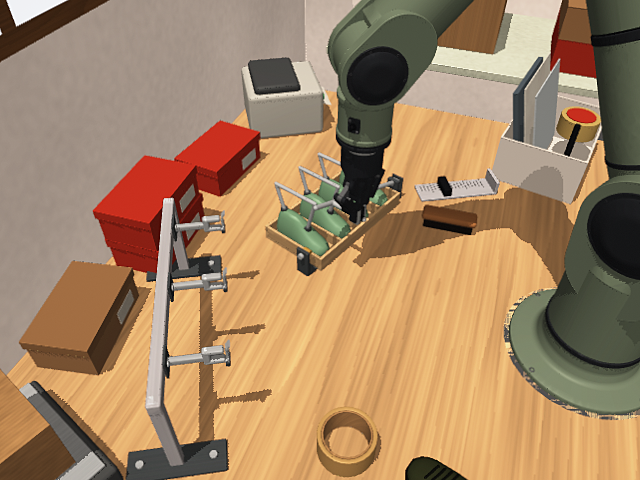

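```bash
python3 -m pendant '[0,0,0.005,0.018,0,0,0,0.0085,0.035,0,0,0,0.0105,0.048,0,0,0,0.0115,0.058,0,0,0,0.0115,0.058,0]' 40;python3 - <<'E'
from plan import *
s=st();p=np.array(s['tool_pos']);snap('side','s37');snap('wrist','w37')
for t in [.06,0]: print(t,end=' ');go(bar(t,-.117,-.012))
E
```

```text
time: 40.83
tool_pos: [0.4642, -0.0486, 0.0576]
orientation: [[-0.937, 0.349, 0.005], [0.349, 0.937, -0.003], [-0.006, -0.001, -1.0]]
contact_force: [-1.1, 7.4, -0.6]
width: 0.0076
t 40.83 p [ 0.4642 -0.0486  0.0576] w 0.0076 F [-1.1  7.4 -0.6]
[[-0.937, 0.349, 0.005], [0.349, 0.937, -0.003], [-0.006, -0.001, -1.0]]
0.06 to [ 0.4646 -0.0455  0.049 ] shift [0.0008 0.0031 0.009 ] spin 0
0 to [ 0.4648 -0.0451  0.034 ] shift [0.0009 0.0036 0.0239] spin 0
```

View pics/w37.png

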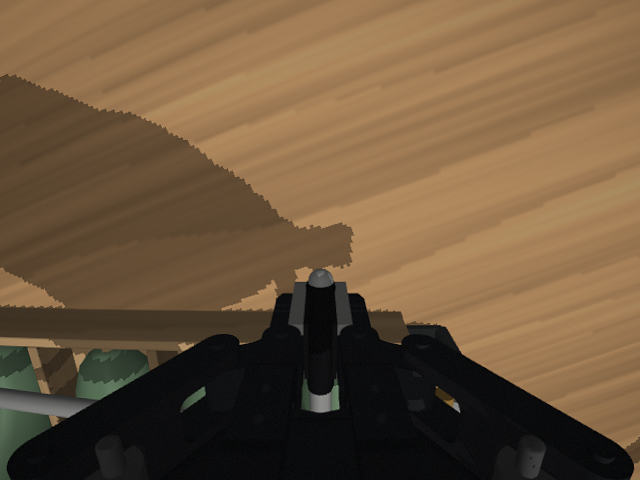

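```bash
python3 -m pendant '[0,0,0.001,0.005,0,0,0,0.001,0.01,0,0,0,0.001,0.014,0,0,0,0.001,0.017,0]' 60;python3 -m pendant '[0,0,0,0.003,0,0,0,0,0.006,0,0,0,0,0.006,0]'; python3 - <<'E'
from plan import *
st()
E
```

```text
time: 41.42
tool_pos: [0.4646, -0.0478, 0.0409]
orientation: [[-0.937, 0.349, 0.005], [0.349, 0.937, -0.003], [-0.006, -0.001, -1.0]]
contact_force: [-4.8, 2.1, 6.0]
width: 0.0073
time: 41.8
tool_pos: [0.4647, -0.0477, 0.0347]
orientation: [[-0.937, 0.349, 0.005], [0.349, 0.937, -0.003], [-0.006, -0.001, -1.0]]
contact_force: [-2.9, 3.0, 4.0]
width: 0.0073
t 41.8 p [ 0.4647 -0.0477  0.0347] w 0.0073 F [-2.9  3.   4. ]
[[-0.937, 0.349, 0.005], [0.349, 0.937, -0.003], [-0.006, -0.001, -1.0]]
```

```bash
python3 -m pendant '[0,0,0,0.002,0,0,0,0,0.004,0,0,0,0,0.004,0]'; python3 -m pendant '[0.25,0,0,0,0,0.25,0,0,0,0,0.25,0,0,-0.03,0,0.25,0,0,-0.06,0,0.25,0.01,0,-0.09,0]'; python3 wv.py w38;python3 - <<'E'
from plan import *
snap('side','s38');snap('scene','c38')
cv2.imwrite('pics/s38z.png',cv2.resize(cv2.imread('pics/s38.png')[140:280,240:420],None,fx=4,fy=4))
E
```

```text
time: 42.18
tool_pos: [0.4652, -0.0476, 0.0316]
orientation: [[-0.937, 0.349, 0.006], [0.349, 0.937, -0.004], [-0.007, -0.001, -1.0]]
contact_force: [-10.5, 2.2, 34.4]
width: 0.0074
time: 42.8
tool_pos: [0.4555, -0.0439, 0.1223]
orientation: [[-0.937, 0.349, 0.007], [0.349, 0.937, -0.003], [-0.007, -0.001, -1.0]]
contact_force: [0.1, -0.4, -0.6]
width: 0.0217
t 42.85 p [ 0.4554 -0.0433  0.1251] w 0.0216 F [3.5 1.  5.4]
[[-0.937, 0.348, 0.009], [0.348, 0.937, -0.004], [-0.01, -0.001, -1.0]]
```

View pics/s38z.png

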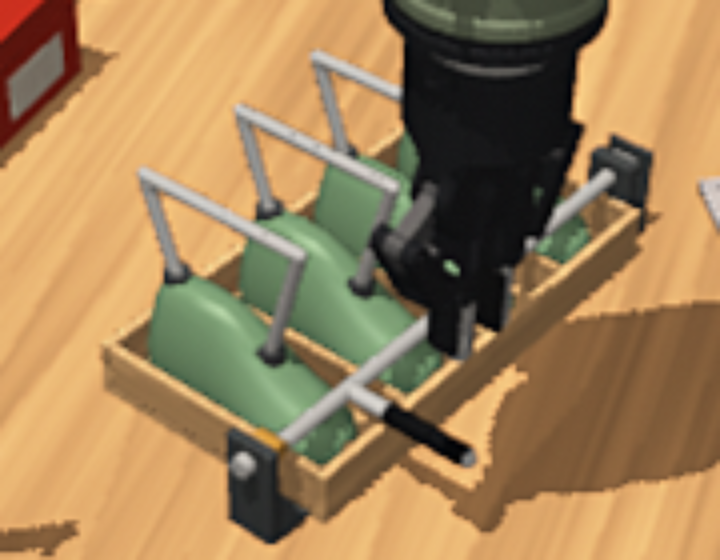

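View pics/w38.png

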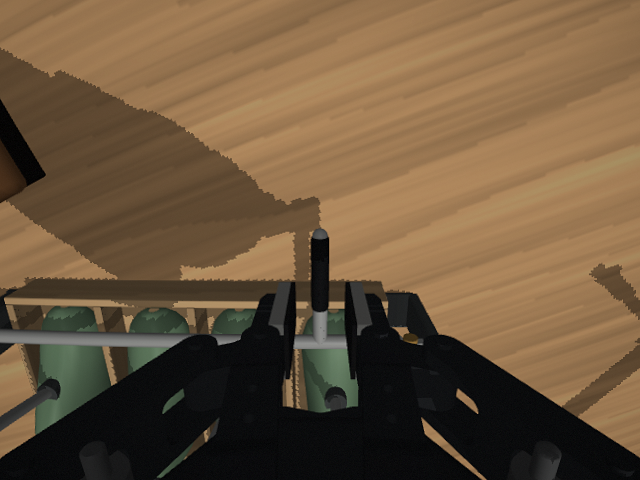

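```bash
python3 -m pendant '[0.25,0,0,-0.05,0,0.25,0,0,-0.1,0,0.25,0.0,0.0,-0.15,0,0.25,0.0,0.0,-0.18,0,0.25,0,0.0,-0.18,0]'; python3 -m pendant '[0.25,0,0,0,0,0.25,0,0,0,0,0.25,0,0,0,0]';python3 wv.py w39;python3 - <<'E'
from plan import *
snap('side','s39');snap('scene','c39')
cv2.imwrite('pics/s39z.png',cv2.resize(cv2.imread('pics/s39.png')[150:280,250:420],None,fx=4,fy=4))
cv2.imwrite('pics/c39z.png',cv2.resize(cv2.imread('pics/c39.png')[180:320,190:350],None,fx=4,fy=4))
for t in (0,.045,.1):
  g=bar(t,-.106,0); e=tray(-.054,-.156+.309*np.cos(t),.046+.309*np.sin(t)); print(t,[np.round(proj(c,q),1).tolist() for c in('side','wrist') for q in (g,e)])
P=imaging.camera_params('wrist')
E
```

```text
time: 43.58
tool_pos: [0.4552, -0.0438, 0.3034]
orientation: [[-0.937, 0.35, 0.011], [0.35, 0.937, -0.005], [-0.012, -0.001, -1.0]]
contact_force: [0.8, 1.0, -0.1]
width: 0.021
time: 43.95
tool_pos: [0.4551, -0.0438, 0.3028]
orientation: [[-0.937, 0.35, 0.01], [0.35, 0.937, -0.005], [-0.011, -0.001, -1.0]]
contact_force: [0.1, -0.6, -1.0]
width: 0.0212
t 44.0 p [ 0.4551 -0.0438  0.3029] w 0.0213 F [ 0.6 -0.1 -0.2]
[[-0.937, 0.35, 0.011], [0.35, 0.937, -0.005], [-0.012, -0.001, -1.0]]
0 [[346.6, 248.2], [308.1, 252.2], [322.3, 206.6], [372.4, 249.5]]
0.045 [[346.9, 244.1], [308.2, 247.1], [322.2, 209.1], [373.7, 253.8]]
0.1 [[347.5, 238.9], [308.5, 240.6], [321.3, 212.2], [374.8, 259.4]]
```

View pics/s39z.png

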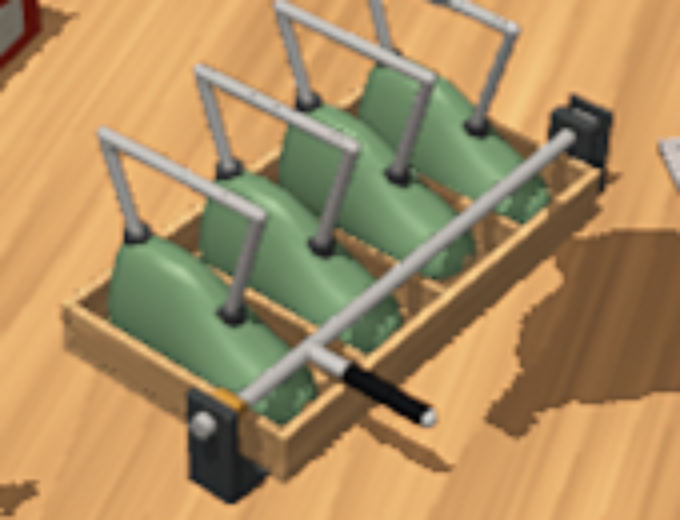

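View pics/c39z.png

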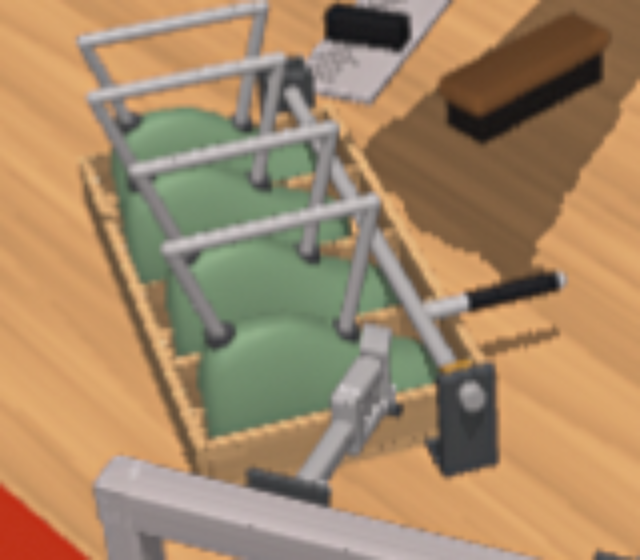

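View pics/w39.png

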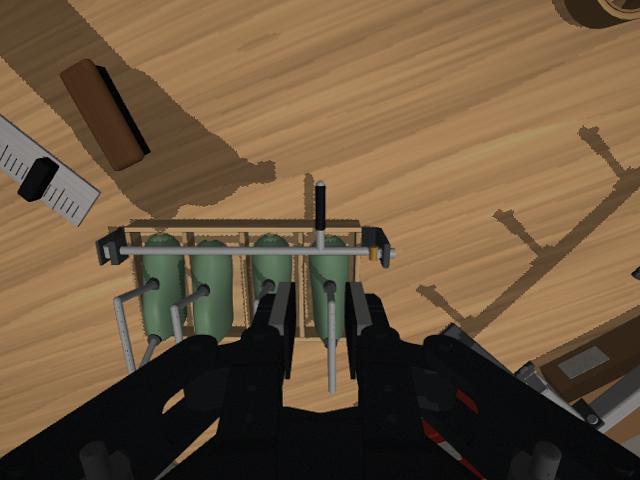

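```bash
python3 - <<'E'
from h import *
print(job.hand_in()); st()
E
```

```text
the job is handed in; nothing more can be done
None
the job is handed in; nothing more can be done
```

I handed the job in at 44 s with all four shoe lasts back in the tray and the keeper bar shut in its catch.

**What I did:**
- I swung the keeper bar up past upright.
- I put the bench last in pocket 1. The right, middle and left hook lasts went in pockets 2, 3 and 4. Each hooked last was drawn out past the nose, lifted about 33 mm and moved clear.
- All four stand flat, toes on the bar's side.
- I then swung the bar down and pressed it home. The force peaked at about 34 N, probably the bar reaching its stop.

**Last checks:**
- In the side picture the handle sleeve sits within 1 px of where it should be at 0 rad. The bar end is under the catch roller in the side, scene and wrist pictures.
- The last look showed all four lasts seated under the bar. I saw none knocked aside during the run.
- The gripper was open and well above everything when I handed in. I did not touch the tape roll, but I made no closing measurement of its position.
- My first position estimates were a few millimetres off the wrist camera. I corrected the tray by about 3.5 mm and re-aimed each hook grasp from the wrist view. No check failed after that.

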